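# Row the spice tins and hold the rack's end stop for clamping

## Robot

A 6-joint arm with a two-finger parallel gripper is mounted at the origin on the work surface. World frame = base frame: x ahead of the robot, y to its left, z up, the work surface at z = 0. Lengths are in mm, angles in rad, forces in N, time in s.
With the tool pointing down it reaches from about 325 to 925 mm from the base axis. Payload 3.1 kg.
Tool frame: the origin (TCP) lies midway between the tips of the shut fingers; the grasp point (between the pads) lies 19 mm behind it; z points along the fingers, x is the direction in which the jaws open and shut, and the axes are right-handed (so a half turn about z gives the same grasp; the last joint's range is limited). The gripper opens to 85 mm and grips with 20 to 120 N. Pads are 22 mm wide; open, the fingers measure 114 mm over their backs; the gripper's body (76 mm by 85 mm) begins 54 mm behind the grasp point. The pads swing forward as they close: fully open they stand 13 mm farther back than shut.
Start: joints at [-1.341, 0.217, 1.613, -0, 1.311, -0.112], TCP at [209.511, -588.85, 202.3] pointing down, gripper open.
Joint ranges: [-2.75, 2.75], [-0.78, 2.1], [0.31, 2.55], [-1.13, 4.27], [0.13, 2.63], [-2.58, 2.58]. Speed limits (rad/s): [2.79, 2.79, 3.14, 3.14, 3.14, 3.14].

## Interface

Orientations are given as a rotation vector (axis times angle).
In Python, from plant import manip, cams, workorder gives the robot as it stands. The module is installed in compiled form; this text tells all that it offers.
- The arm moves only by the tool drive_tool, never from a script. Its argument "plan" is a list of rows, each an object of numbers: "claw": the opening, from -1 (shut) to 1 (fully open); "x", "y", "z": the shift along the tool's x, y, z normalised to -1 to 1, where 1 is 150 mm; "spin": the turn about the tool's z normalised to -1 to 1, where 1 is 2 pi rad. In form: [{"claw": .., "x": .., "y": .., "z": .., "spin": ..}, ...]. A call has 1 to 10 rows; each row is the pose to reach, as a shift and turn from the pose measured when the call began, along the tool's axes at that moment, turning the shorter way round; what a row does not reach only later rows make up. A row lasts 1/8 s, in which the tool goes at most 62.5 mm and 10.7 degrees, less where a joint would pass 70% of its speed; a pose out of reach is approached as far as the arm can. A call with a number of a shift or a turn outside -1 to 1 is refused whole. A call with a gripper value outside its range is refused whole. The fingers move at their own pace and stop on an object; "squeeze" is the grip in N (left out, the last holds). Time passes only in rows, so rows that repeat a pose let the fingers close. It gives the time, the measured TCP pose, the force and the opening at its end, in the units of the state.
- manip.get_state(): the state, without advancing time (a new reading comes with each control period).
- cams.capture(name): name is "side" or "top" or "wrist"; returns a dict with "frame" (480x640x3 uint8, red, green, blue), "fx", "fy", "cx", "cy" (pixels), "distortion" ([k1, k2, p1, p2, k3] as OpenCV has them; the pictures are not rectified), "R" (3x3) and "t" (3): a world point X has camera coordinates R X + t. Camera axes: x right, y down, z forward; pixel columns grow to the right and rows downward; lengths in mm; the calibration is good to about 2 mm. A picture is of the moment at which its call begins. There is no depth.
- workorder.finish_job(): hands the job in, once; it reports no verdict.
The state is a dict: "time": time; "joint_pos": joint angles; "qvel": joint speeds; "joint_torque": joint torques, N m; "tool_pos": TCP position; "ee_rot": TCP orientation; "ft_force": force on the tool from outside, world axes, zero at the start; "torque": the same for the moment, N m; "width": opening from 0.0 (shut) to 1.0 (fully open).
Only numpy, scipy, OpenCV 4.12 (cv2) and the standard library are available. Lean on these libraries where they do the work, as an engineer would, in place of code of your own. Each camera call takes 0.05 s, during which the arm holds its last target.

## Task

Set the red and the green spice tin gently on the walnut rack next to the blue one, so that all three stand square in one neat side-by-side row between the rack's fixed end and its black sliding end stop. Then push the end stop up against the row until the tins are closed up tight against the fixed end, and keep pressing steadily with about 10 N, as my third hand while I tighten its knob; never squeeze the tins hard, for they dent. Finish while still pressing like that, and leave everything else on the counter alone.

Things in the scene. Friction and masses are not known exactly. Their poses are not given: they have to be found in the camera images.
- rack: Walnut spice rack screwed to the counter: a board 84 mm deep (its x) and 340 mm long (its y) on rubber feet, with a low steel wire rail along each long edge (rail tops 12 mm above the board, clear width between the rails 68 mm). Origin on the counter under the board's centre; the board's top is 43 mm above it. x points across the board, away from the robot; y along the row, towards the fixed end; z up. The row stands on the board's long centre line (x = 0).
- fixed_end: The rack's fixed end: an upright walnut panel, 78 mm wide, 15 mm thick and 95 mm tall, at the +y end of the board. Origin at the foot of its inner face, on the board's top and centre line, 155 mm from the rack's origin along the rack's y; axes as the rack's. The row butts against this face.
- slide (a joint): Travel of the sliding end stop along the rack's y towards the fixed end, in m: 0 = fully open (255 mm between the end stop's face and the fixed end), grows as it is pushed towards the fixed end, at most 0.13. It starts between 0 and 0.025, slides with about 1 N of friction and stays where it is left (its knob is loose). About 0.105 when three tins are closed up.
- end_stop: The sliding end stop: a black upright plate 64 mm wide (rack's x), 10 mm thick (y) and 95 mm tall above the board. It is fixed to an aluminium foot, 8 mm high, that reaches 56 mm behind the plate's face (to -y) and carries a black clamp knob (24 mm across, centre 40 mm behind the face, top 30 mm above the board). Origin at the foot of the face that looks at the tins, on the centre line at the board's top; axes as the rack's.
- stop_face (a point): Point on the end stop's face that looks at the tins, on the centre line, 40 mm above the board.
- stop_back (a point): Point on the back of the end stop's plate (the side away from the tins, where to push towards the rack's +y), on the centre line, 70 mm above the board and 25 mm below the plate's top. The plate's back is flat and free from 30 mm above the board to its top.
- tin_red_mid (a point): Red tin, starts on the counter. The tin is a painted square tin can, 50 x 50 mm and 68 mm tall, with a round steel lid (42 mm across, 12 mm high) on top: 80 mm tall in all, about 0.13 to 0.25 kg. This point is on its upright centre line, half-way up (40 mm above its underside); x and y are square to its side walls, z up along it.
- tin_green_mid (a point): Green tin, starts on the counter. The tin is a painted square tin can, 50 x 50 mm and 68 mm tall, with a round steel lid (42 mm across, 12 mm high) on top: 80 mm tall in all, about 0.13 to 0.25 kg. This point is on its upright centre line, half-way up (40 mm above its underside); x and y are square to its side walls, z up along it.
- tin_blue_mid (a point): Blue tin, starts on the rack, up to 35 mm short of the fixed end and a little askew. The tin is a painted square tin can, 50 x 50 mm and 68 mm tall, with a round steel lid (42 mm across, 12 mm high) on top: 80 mm tall in all, about 0.13 to 0.25 kg. This point is on its upright centre line, half-way up (40 mm above its underside); x and y are square to its side walls, z up along it.
- saffron_dish: Bystander: small turquoise ceramic dish, 92 mm across, 30 mm high. Origin under its centre.
- tablespoon: Bystander: steel tablespoon, 190 mm long, lying along its x.
- canister: Bystander: squat round glass canister with a clip-on lid, shut, 104 mm across (120 mm over the wire clips), 94 mm high. Origin under its centre. Well outside the tins and the rack, far right and far left, stand two more bystanders: a frying pan 45 mm high and a salad spinner 180 mm high.

How it is judged (in metres and radians):
On the way:
1. all three tins stand upright on the rack between the fixed end and the end stop, within 12 mm of the board's centre line, and are let go (z of tin_red_mid in the frame of rack between 0.076 and 0.09 m and angle between each of tin_red_mid, tin_green_mid, tin_blue_mid's own z axis and vertical below 0.1 rad and x of tin_red_mid in the frame of rack between -0.012 and 0.012 m and y of each of tin_red_mid, tin_green_mid, tin_blue_mid in the frame of fixed_end below -0.02 m and y of each of tin_red_mid, tin_green_mid, tin_blue_mid in the frame of stop_face above 0.02 m and contact force between each of the fingers, the arm and tin_red below 0.2 N and z of tin_green_mid in the frame of rack between 0.076 and 0.09 m and x of tin_green_mid in the frame of rack between -0.012 and 0.012 m and contact force between each of the fingers, the arm and tin_green below 0.2 N and z of tin_blue_mid in the frame of rack between 0.076 and 0.09 m and x of tin_blue_mid in the frame of rack between -0.012 and 0.012 m and contact force between each of the fingers, the arm and tin_blue below 0.2 N), for 0.2 s.
At the end, for the whole second after the job is handed in: Three tins upright, still, untouched, within 12 mm of the board's centre line, square to it within 0.12 rad, closed up between end stop (slide above 0.095 m) and fixed end; the robot presses the stop, the stop the next tin with 5 to 18 N, and the far tin bears on the fixed end with over 2 N (all of step 1 and (angle between the x axis of rack and the x axis of tin_red_mid, either way round below 0.12 rad or angle between the x axis of rack and the y axis of tin_red_mid, either way round below 0.12 rad) and linear speed of each of tin_red, tin_green, tin_blue below 0.02 m/s and (angle between the x axis of rack and the x axis of tin_green_mid, either way round below 0.12 rad or angle between the x axis of rack and the y axis of tin_green_mid, either way round below 0.12 rad) and (angle between the x axis of rack and the x axis of tin_blue_mid, either way round below 0.12 rad or angle between the x axis of rack and the y axis of tin_blue_mid, either way round below 0.12 rad) and (contact force between end_stop and tin_red between 5 and 18 N or contact force between end_stop and tin_green between 5 and 18 N or contact force between end_stop and tin_blue between 5 and 18 N) and (contact force between fixed_end and tin_red above 2 N or contact force between fixed_end and tin_green above 2 N or contact force between fixed_end and tin_blue above 2 N) and contact force between any of the fingers, the arm and end_stop above 4 N and value of joint slide above 0.095 m); the arm keeps its last pose, push and grip.
It fails at once if the end stop squeezes the tins with more than 35 N (contact force between end_stop and tin_red above 35 N or contact force between end_stop and tin_green above 35 N or contact force between end_stop and tin_blue above 35 N).
It fails at once if a tin is dropped or thrown (faster than 0.6 m/s while the robot does not hold it) ((contact force between each of the fingers, the arm and tin_red below 0.2 N and linear speed of tin_red above 0.6 m/s) or (contact force between each of the fingers, the arm and tin_green below 0.2 N and linear speed of tin_green above 0.6 m/s) or (contact force between each of the fingers, the arm and tin_blue below 0.2 N and linear speed of tin_blue above 0.6 m/s)).
It fails at once if a tin is tipped over (angle between any of tin_red_mid, tin_green_mid, tin_blue_mid's own z axis and vertical above 0.8 rad).
It fails at once if a bystander is shifted by more than 20 mm (distance of any of pan, saffron_dish, spinner, tablespoon, canister from where it was at the start of the episode above 0.02 m).
It also fails if it takes over 67 s, if anything falls off the work surface, if the arm or the gripper's body presses on something with over 40 N, if the wrist force passes 120 N, or if a joint passes its speed limit or range.

## Working session

There is one attempt and no reset: what is moved stays moved. The work goes in short steps, Python scripts to look and compute and a tool call to move; the robot and the scene stay as the last step left them, time stands still between calls to the robot, and variables do not carry over. Pictures are saved under pics/ and viewed, and the job is handed in when it is done.

Besides the shell and the picture viewer there is one more tool, called after "Emit:" by a JSON object that holds its "op" and its "data", one argument or row to a line. drive_tool: Moves the arm, as the interface text tells. Scaled input: -1 to 1 covers 150 mm each way for a shift and 2 pi rad each way for a turn. Its arguments: {"type":"object","properties":{"plan":{"type":"array"},"squeeze":{"type":"number"}},"required":["plan"]}

```bash
ls; mkdir -p pics
python3 - <<'E'
from plant import manip,cams
import cv2,json,numpy as np
s=manip.get_state();print({k:np.round(v,3).tolist() for k,v in s.items()})
for n in ["side","top","wrist"]:
    c=cams.capture(n)
    cv2.imwrite(f"pics/{n}0.png",c["frame"][:,:,::-1])
    np.savez(f"pics/{n}0.npz",**c)
    print(n,c["fx"],c["fy"],c["cx"],c["cy"],c["distortion"],np.round(c["R"],4).tolist(),np.round(c["t"],1).tolist())
E
```

```text
pics
{'time': 0.0, 'joint_pos': [-1.341, 0.218, 1.615, -0.0, 1.311, -0.112], 'qvel': [-0.0, 0.0, -0.001, 0.001, -0.0, -0.002], 'joint_torque': [0.0, -39.684, -30.386, -0.0, 0.01, -0.0], 'tool_pos': [209.308, -587.986, 200.979], 'ee_rot': [-2.566, 1.81, 0.003], 'ft_force': [-1.124, -0.116, 0.682], 'torque': [0.018, -0.027, -0.02], 'width': 1.005}
side 438.75344622669076 438.75344622669076 315.4103755647289 244.32084388678163 [-0.01936034  0.          0.          0.          0.        ] [[-0.9518, -0.3065, 0.0097], [-0.1981, 0.5905, -0.7824], [0.2341, -0.7466, -0.6227]] [555.9, 185.8, 799.6]
top 454.3695529588963 454.3695529588963 320.0506474409065 232.10899130638052 [-0.00183007  0.          0.          0.          0.        ] [[0.0258, -0.9997, -0.0019], [-0.9911, -0.0254, -0.1308], [0.1307, 0.0053, -0.9914]] [-25.0, 583.6, 1100.4]
wrist 349.08518138297404 349.08518138297404 315.97526878444944 235.65228472571303 [0.00946026 0.         0.         0.         0.        ] [[0.3358, -0.9419, -0.0028], [-0.8944, -0.3198, 0.3127], [-0.2954, -0.1025, -0.9499]] [-622.9, -41.3, 380.6]
```

View pics/top0.png

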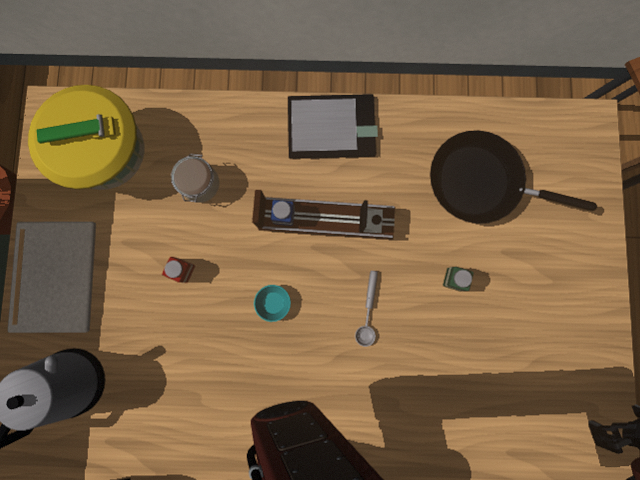

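View pics/side0.png

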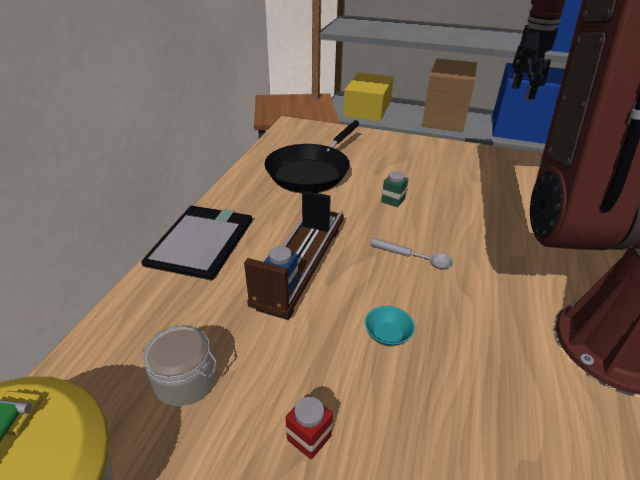

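View pics/wrist0.png

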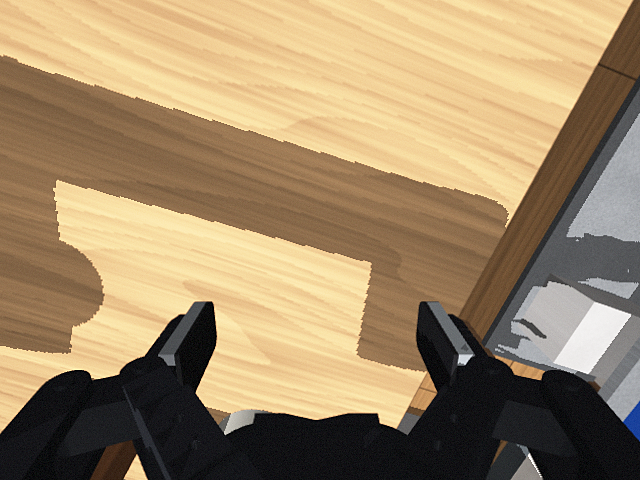

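The top view shows the red tin at about (178,269), green at (460,279), and blue on the rack at (283,211). The fixed end is at about (260,212) and the stop at about (364,217). I'll enlarge these to measure them.

Run:
```python
import cv2,numpy as np
im=cv2.imread("pics/top0.png")
def crop(u,v,w,h,s): return cv2.resize(im[v:v+h,u:u+w],None,fx=s,fy=s,interpolation=cv2.INTER_CUBIC)
cv2.imwrite("pics/c_rack.png",crop(245,180,160,65,5))
a=crop(155,250,45,40,8);b=crop(438,258,45,40,8)
cv2.imwrite("pics/c_tins.png",np.hstack([a,b]))
im=cv2.imread("pics/side0.png")
cv2.imwrite("pics/c_side.png",crop(235,180,120,145,4))
```

```text
(no output)
```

View pics/c_rack.png

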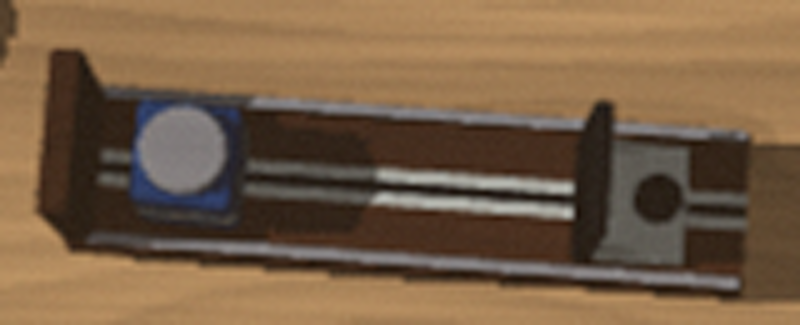

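View pics/c_tins.png

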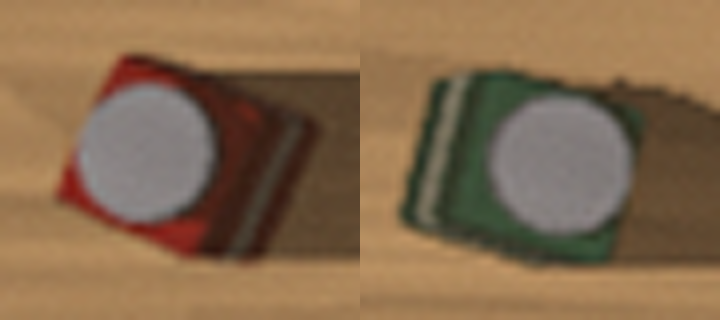

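View pics/c_side.png

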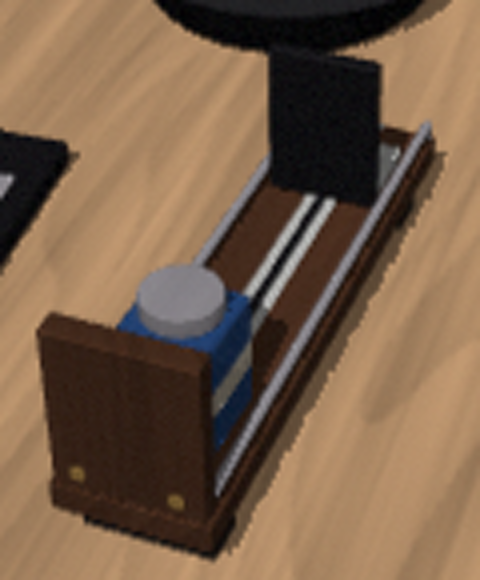

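```bash
cat > h.py <<'E'
import numpy as np,cv2
from scipy.optimize import least_squares
from scipy.spatial.transform import Rotation as Rn
def ld(p):
    d=np.load(p);return {k:d[k] for k in d.files}
def K(c): return np.array([[c["fx"],0,c["cx"]],[0,c["fy"],c["cy"]],[0,0,1.]])
def proj(c,X):
    r,_=cv2.Rodrigues(np.asarray(c["R"],float));
    return cv2.projectPoints(np.asarray(X,float).reshape(-1,1,3),r,np.asarray(c["t"],float),K(c),np.asarray(c["distortion"],float))[0][:,0]
def at_z(c,uv,z):
    n=cv2.undistortPoints(np.asarray(uv,float).reshape(-1,1,2),K(c),np.asarray(c["distortion"],float))[:,0]
    R=np.asarray(c["R"]);C=-R.T@np.asarray(c["t"])
    D=np.c_[n,np.ones(len(n))]@R
    return C+D*((z-C[2])/D[:,2])[:,None]
def rackpts(p,P):
    x,y,a=p;P=np.asarray(P,float);c,s=np.cos(a),np.sin(a)
    return np.c_[x+c*P[:,0]-s*P[:,1],y+s*P[:,0]+c*P[:,1],P[:,2]]
E
python3 - <<'E'
from h import *
T=ld("pics/top0.npz");S=ld("pics/side0.npz")
t5=lambda l:np.array(l)/5+[245,180]
s4=lambda l:np.array(l)/4+[235,180]
for c in(T,S):print(np.round(-c["R"].T@c["t"]))
tp=t5([[52,52],[82,52],[742,295],[748,135]]); tP=[[39,170,138],[39,155,138],[-42,-170,43],[42,-170,43]]
sp=s4([[40,330],[207,360],[55,490],[213,527]]); sP=[[39,170,138],[-39,170,138],[42,170,43],[-42,170,43]]
tl=t5([[181,150]])
def f(p): return np.r_[(proj(T,rackpts(p,tP))-tp).ravel(),(proj(S,rackpts(p,sP))-sp).ravel()]
r=least_squares(f,[570,0,0],x_scale=[10,10,.1]);print(r.x,np.round(r.fun.reshape(-1,2),1))
p=r.x
# stop
print("rails top",at_z(T,t5([[105,92],[748,135],[88,238],[738,285]]),55))
def torack(X):
    d=X[:,:2]-p[:2];c,s=np.cos(p[2]),np.sin(p[2]);return np.c_[c*d[:,0]+s*d[:,1],-s*d[:,0]+c*d[:,1]]
print("rails rack",torack(at_z(T,t5([[105,92],[748,135],[88,238],[738,285]]),55)))
print("stop top corners side",torack(at_z(S,s4([[271,48],[381,64]]),138)))
print("stop foot side",torack(at_z(S,s4([[272,188],[378,203]]),43)))
print("stop top corner topview",torack(at_z(T,t5([[598,102],[612,102]]),138)))
b=at_z(T,tl,123);print("blue",b,torack(b))
b=at_z(S,s4([[181,290]]),123);print("blue side",b,torack(b))
red=at_z(T,np.array([[146,152]])/8+[155,250],80);gr=at_z(T,np.array([[201,164]])/8+[438,258],80)
print("red",red,"green",gr)
print("red side",at_z(S,[[309.5,408]],80),"green side",at_z(S,[[397,177]],80))
def ang(c,a,z):
    w=at_z(c,a,z);d=w[1]-w[0];return np.arctan2(d[1],d[0]),np.hypot(*d[:2])
print("red edge",ang(T,np.array([[60,198],[128,57]])/8+[155,250],68), ang(T,np.array([[60,198],[190,255]])/8+[155,250],68))
print("green edge",ang(T,np.array([[250,262],[283,115]])/8+[438,258],68))
print("blue edges",ang(T,t5([[132,207],[137,100]]),111),ang(T,t5([[137,100],[237,105]]),111))
print(proj(T,rackpts(p,[[0,y,43] for y in(155,-100)])))
E
```

```text
[ 435.  -16. 1167.]
[379. 658. 638.]
[ 6.19995147e+02 -2.44320495e+01 -4.71072065e-02] [[-0.8 -1.1]
 [-0.4 -0.6]
 [-0.3  0.3]
 [ 0.2 -0.8]
 [ 0.5 -0.7]
 [-0.1  2.7]
 [-0.1 -2.7]
 [ 1.6 -0. ]]
rails top [[ 663.2219386   126.85948433   55.        ]
 [ 649.59502052 -193.78350338   55.        ]
 [ 589.50368446  132.22059586   55.        ]
 [ 574.31620222 -189.18596155   55.        ]]
rails rack [[  36.05455285  153.15924061]
 [  37.5417613  -167.76973388]
 [ -37.83437633  155.04302805]
 [ -37.87004451 -166.72215573]]
stop top corners side [[ 31.62725501 -79.15748274]
 [-28.72485111 -85.61334591]]
stop foot side [[ 32.66764933 -81.20181904]
 [-28.60612474 -89.68913935]]
stop top corner topview [[ 31.36927785 -85.50574925]
 [ 31.83742605 -91.94361885]]
blue [[622.63380903  81.5125727  123.        ]] [[ -2.35317435 105.95134776]]
blue side [[626.1757943   83.97848586 123.        ]] [[  1.06876233 108.58131671]]
red [[480.71852109 338.20487874  80.        ]] green [[ 475.96115751 -353.59740124   80.        ]]
red side [[484.03901467 339.85776909  80.        ]] green side [[ 476.01126261 -338.69573541   80.        ]]
red edge (np.float64(-0.3880366034709217), np.float64(46.506517181067935)) (np.float64(-1.9492752980077883), np.float64(43.43833595313548))
green edge (np.float64(-0.2370180234684554), np.float64(45.50146132393004))
blue edges (np.float64(-0.00631057401587255), np.float64(51.28681916844332)) (np.float64(-1.5961793251270555), np.float64(47.436032911992875))
[[264.5726809  213.388772  ]
 [366.01205623 220.67543435]]
```

Run:
```python
import cv2,numpy as np
im=cv2.imread("pics/side0.png")
def crop(u,v,w,h,s): return cv2.resize(im[v:v+h,u:u+w],None,fx=s,fy=s,interpolation=cv2.INTER_CUBIC)
cv2.imwrite("pics/c_stins.png",np.hstack([crop(280,390,60,70,6),crop(375,165,40,70,6)]))
```

```text
(no output)
```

View pics/c_stins.png

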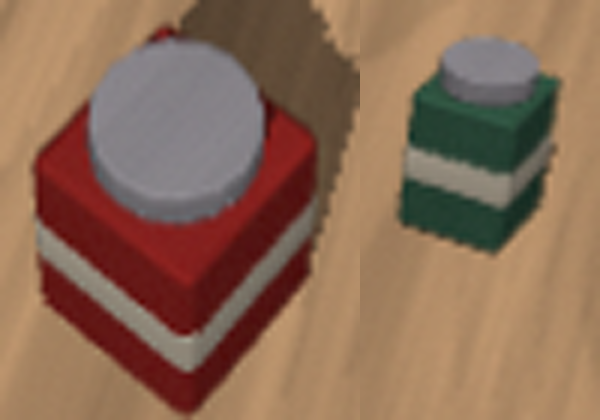

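```bash
cat >> h.py <<'E'
def tool(s):
    R=Rn.from_rotvec(s["ee_rot"]).as_matrix();return R,np.asarray(s["tool_pos"])
def go(s,xyz,yaw):
    """normalised x,y,z,spin to world xyz with jaw axis along yaw (mod pi)"""
    R,p=tool(s);d=R.T@(np.asarray(xyz)-p)/150
    cur=np.arctan2(R[1,0],R[0,0]);dy=(yaw-cur+np.pi/2)%np.pi-np.pi/2
    # tool z down: spin + => world yaw decreases
    print("t",round(s["time"],2),"pos",np.round(p,1),"yaw",round(cur,4),"tilt",np.round(R[:,2],4),"F",np.round(s["ft_force"],1),"w",round(float(s["width"]),3),"j6",round(s["joint_pos"][5],2))
    print("  MOVE x %.4f y %.4f z %.4f spin %.4f (alt %.4f)"%(*d,-dy/2/np.pi,-(dy-np.sign(dy)*np.pi)/2/np.pi))
E
python3 - <<'E'
from h import *
from plant import manip
s=manip.get_state();R,p=tool(s);print(R.round(3))
c=ld("pics/wrist0.npz");print("cam in tool",R.T@(-c["R"].T@c["t"]-p)); print((c["R"]@R).round(3))
go(s,[476,-350,200],-0.237)
go(s,[476,-350,200],0)
E
```

```text
[[ 0.335 -0.942 -0.   ]
 [-0.942 -0.335  0.002]
 [-0.002 -0.    -1.   ]]
cam in tool [  -0.76392797  -80.1429751  -171.38495708]
[[ 1.    -0.001  0.001]
 [ 0.001  0.95  -0.313]
 [-0.001  0.313  0.95 ]]
t 0.15 pos [ 209.3 -588.2  201.3] yaw -1.229 tilt [-4.0e-04  1.8e-03 -1.0e+00] F [0.3 0.1 0.3] w 0.999 j6 -0.11
  MOVE x -0.9002 y -2.2071 z 0.0106 spin -0.1579 (alt 0.3421)
t 0.15 pos [ 209.3 -588.2  201.3] yaw -1.229 tilt [-4.0e-04  1.8e-03 -1.0e+00] F [0.3 0.1 0.3] w 0.999 j6 -0.11
  MOVE x -0.9002 y -2.2071 z 0.0106 spin -0.1956 (alt 0.3044)
```

Emit:
{"op": "drive_tool", "data": {
  "plan": [
    {"claw": 1,"x": -0.15,"y": -0.35,"z": 0,"spin": -0.025},
    {"claw": 1,"x": -0.3,"y": -0.7,"z": 0,"spin": -0.05},
    {"claw": 1,"x": -0.45,"y": -1,"z": 0,"spin": -0.075},
    {"claw": 1,"x": -0.45,"y": -1,"z": 0,"spin": -0.1}
  ],
  "squeeze": 25
}}

```text
time: 0.65
tool_pos: [330.3, -471.1, 200.9]
ee_rot: [-3.002, 0.914, 0.002]
ft_force: [0.9, -0.6, -0.4]
width: 0.999
```

Run:
```python
from h import *
from plant import manip
s=manip.get_state()
go(s,[450,-360,200],-0.237)
```

```text
t 0.65 pos [ 330.3 -471.1  200.9] yaw -0.5908 tilt [-3.0e-04  3.7e-03 -1.0e+00] F [ 0.9 -0.6 -0.4] w 0.999 j6 -0.49
  MOVE x 0.2502 y -1.0601 z 0.0082 spin -0.0563 (alt 0.4437)
```

Emit:
{"op": "drive_tool", "data": {
  "plan": [
    {"claw": 1,"x": 0.1,"y": -0.35,"z": 0,"spin": -0.025},
    {"claw": 1,"x": 0.2,"y": -0.7,"z": 0,"spin": -0.056},
    {"claw": 1,"x": 0.25,"y": -1,"z": 0,"spin": -0.056},
    {"claw": 1,"x": 0.25,"y": -1,"z": 0,"spin": -0.056}
  ]
}}

```text
time: 1.15
tool_pos: [446.6, -364.8, 200.8]
ee_rot: [-3.115, 0.367, 0.002]
ft_force: [0.1, -0.6, 0.5]
width: 1.003
```

Run:
```python
from h import *
from plant import manip,cams
c=cams.capture("wrist");cv2.imwrite("pics/w1.png",c["frame"][:,:,::-1]);np.savez("pics/w1.npz",**c)
s=manip.get_state()
go(s,[476,-350,120],-0.237)
```

```text
t 1.2 pos [ 445.5 -366.3  200.8] yaw -0.2361 tilt [-0.0011  0.0039 -1.    ] F [-0.4  0.4  0.2] w 1.001 j6 -0.58
  MOVE x 0.1733 y -0.1510 z 0.5390 spin 0.0001 (alt -0.4999)
```

View pics/w1.png

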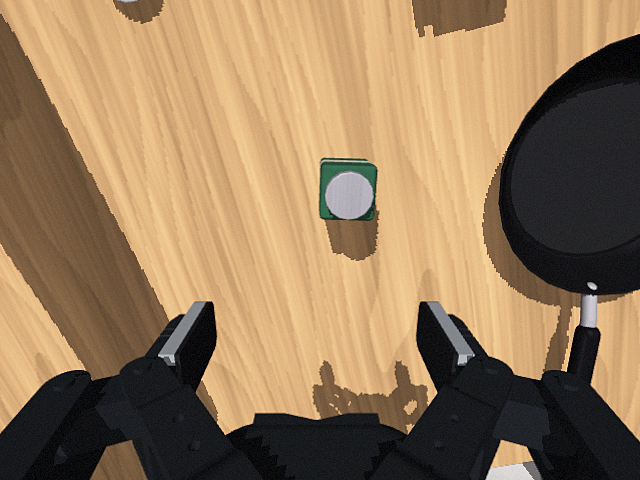

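The green tin's lid is at about (349,195) in the wrist view, nearly square to the jaws. I'll enlarge it for the yaw.

Run:
```python
from h import *
im=cv2.imread("pics/w1.png")
cv2.imwrite("pics/w1c.png",cv2.resize(im[150:230,305:395],None,fx=7,fy=7,interpolation=cv2.INTER_CUBIC))
c=ld("pics/w1.npz")
print(at_z(c,[[349,195]],80))
```

```text
[[ 478.09822011 -350.14433695   80.        ]]
```

View pics/w1c.png

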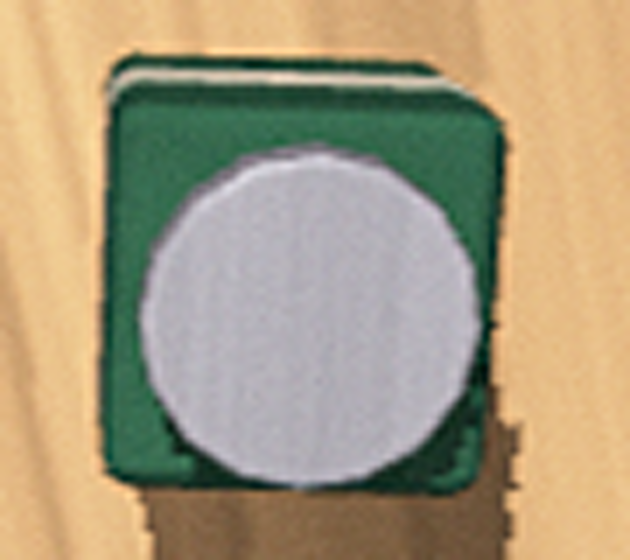

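Run:
```python
from h import *
from plant import manip
c=ld("pics/w1.npz")
f=lambda l:np.array(l)/7+[305,150]
print(at_z(c,f([[312,320]]),80))
for a in ([[105,465],[118,110]],[[482,480],[503,125]],[[120,100],[500,120]]):
    w=at_z(c,f(a),68);d=w[1]-w[0];print(np.arctan2(d[1],d[0])%(np.pi/2)-np.pi/2,np.hypot(*d[:2]))
s=manip.get_state()
g=[478.5,-351,0]
go(s,[478.5,-351,110],-.28)
go(s,[478.5,-351,26],-.28)
```

```text
[[ 478.44545687 -350.8582054    80.        ]]
-0.2655590147605962 45.11275666613789
-0.2395095185424676 45.22951229275407
-0.2854734679386739 46.84723704478452
t 1.2 pos [ 445.5 -366.3  200.8] yaw -0.2361 tilt [-0.0011  0.0039 -1.    ] F [-0.4  0.4  0.2] w 1.001 j6 -0.58
  MOVE x 0.1912 y -0.1482 z 0.6056 spin 0.0070 (alt -0.4930)
t 1.2 pos [ 445.5 -366.3  200.8] yaw -0.2361 tilt [-0.0011  0.0039 -1.    ] F [-0.4  0.4  0.2] w 1.001 j6 -0.58
  MOVE x 0.1923 y -0.1462 z 1.1656 spin 0.0070 (alt -0.4930)
```

Emit:
{"op": "drive_tool", "data": {
  "plan": [
    {"claw": 1,"x": 0.19,"y": -0.148,"z": 0.15,"spin": 0.0045},
    {"claw": 1,"x": 0.19,"y": -0.148,"z": 0.5,"spin": 0.0045},
    {"claw": 1,"x": 0.191,"y": -0.148,"z": 0.8,"spin": 0.0045},
    {"claw": 1,"x": 0.191,"y": -0.147,"z": 0.97,"spin": 0.0045},
    {"claw": 1,"x": 0.191,"y": -0.147,"z": 1.0,"spin": 0.0045}
  ]
}}

```text
time: 1.82
tool_pos: [475.6, -350.3, 47.9]
ee_rot: [-3.107, 0.416, 0.01]
ft_force: [0.4, 0.9, 0.9]
width: 0.998
```

Run:
```python
from h import *
from plant import manip,cams
s=manip.get_state()
go(s,[478.5,-351,26],-.263)
```

```text
t 1.82 pos [ 475.6 -350.3   47.9] yaw -0.266 tilt [-0.0057  0.0076 -1.    ] F [0.4 0.9 0.9] w 0.998 j6 -0.49
  MOVE x 0.0209 y 0.0000 z 0.1460 spin -0.0005 (alt 0.4995)
```

Emit:
{"op": "drive_tool", "data": {
  "plan": [
    {"claw": 1,"x": 0.02,"y": 0,"z": 0.1,"spin": 0},
    {"claw": 1,"x": 0.02,"y": 0,"z": 0.146,"spin": 0},
    {"claw": -1,"x": 0.02,"y": 0,"z": 0.146,"spin": 0},
    {"claw": -1,"x": 0.02,"y": 0,"z": 0.146,"spin": 0},
    {"claw": -1,"x": 0.02,"y": 0,"z": 0.146,"spin": 0},
    {"claw": -1,"x": 0.02,"y": 0,"z": 0.146,"spin": 0},
    {"claw": -1,"x": 0.02,"y": 0,"z": 0.146,"spin": 0},
    {"claw": -1,"x": 0.02,"y": 0,"z": 0.146,"spin": 0}
  ],
  "squeeze": 25
}}

```text
time: 2.82
tool_pos: [479.0, -351.5, 27.0]
ee_rot: [-3.108, 0.416, 0.008]
ft_force: [-1.2, -0.2, 5.1]
width: 0.576
```

Run:
```python
from h import *
from plant import manip,cams
s=manip.get_state()
go(s,[478.5,-351,160],-.047)
```

```text
t 2.83 pos [ 479.  -351.5   27. ] yaw -0.2659 tilt [-0.0046  0.0065 -1.    ] F [-1.2 -0.2  5.1] w 0.576 j6 -0.49
  MOVE x -0.0094 y -0.0071 z -0.8867 spin -0.0348 (alt 0.4652)
```

Emit:
{"op": "drive_tool", "data": {
  "plan": [
    {"claw": -1,"x": 0,"y": 0,"z": -0.1,"spin": 0},
    {"claw": -1,"x": 0,"y": 0,"z": -0.35,"spin": 0},
    {"claw": -1,"x": 0,"y": 0,"z": -0.65,"spin": 0},
    {"claw": -1,"x": 0,"y": 0,"z": -0.9,"spin": 0},
    {"claw": -1,"x": 0,"y": 0,"z": -1,"spin": 0},
    {"claw": -1,"x": 0,"y": 0,"z": -1,"spin": 0}
  ]
}}

```text
time: 3.58
tool_pos: [480.0, -352.7, 177.6]
ee_rot: [-3.109, 0.416, 0.006]
ft_force: [0.4, -1.0, -2.7]
width: 0.577
```

Run:
```python
from h import *
from plant import manip,cams
s=manip.get_state()
p=[620,-24.4,-.0471]
t=rackpts(p,[[0,-20,205]])[0];print(t)
go(s,t,-.047)
```

```text
[619.05834825 -44.37782    205.        ]
t 3.58 pos [ 480.  -352.7  177.6] yaw -0.2659 tilt [-0.0033  0.0055 -1.    ] F [ 0.4 -1.  -2.7] w 0.577 j6 -0.49
  MOVE x 0.3537 y -2.2278 z -0.1743 spin -0.0348 (alt 0.4652)
```

Emit:
{"op": "drive_tool", "data": {
  "plan": [
    {"claw": -1,"x": 0.05,"y": -0.15,"z": -0.05,"spin": 0},
    {"claw": -1,"x": 0.08,"y": -0.4,"z": -0.1,"spin": 0},
    {"claw": -1,"x": 0.12,"y": -0.7,"z": -0.15,"spin": 0},
    {"claw": -1,"x": 0.16,"y": -1,"z": -0.18,"spin": 0}
  ]
}}

```text
time: 4.08
tool_pos: [541.5, -212.6, 202.3]
ee_rot: [-3.107, 0.417, 0.013]
ft_force: [0.4, 0.7, -1.9]
width: 0.578
```

Emit:
{"op": "drive_tool", "data": {
  "plan": [
    {"claw": -1,"x": 0.05,"y": -0.35,"z": 0,"spin": -0.01},
    {"claw": -1,"x": 0.08,"y": -0.65,"z": 0,"spin": -0.02},
    {"claw": -1,"x": 0.12,"y": -0.9,"z": 0,"spin": -0.035},
    {"claw": -1,"x": 0.16,"y": -1,"z": 0,"spin": -0.035},
    {"claw": -1,"x": 0.16,"y": -1,"z": 0,"spin": -0.035}
  ]
}}

```text
time: 4.7
tool_pos: [603.5, -73.7, 200.8]
ee_rot: [-3.133, 0.072, 0.017]
ft_force: [-0.5, -0.0, -1.7]
width: 0.574
```

Run:
```python
from h import *
from plant import manip,cams
for n in ["wrist","side"]:
    c=cams.capture(n);cv2.imwrite(f"pics/{n}2.png",c["frame"][:,:,::-1]);np.savez(f"pics/{n}2.npz",**c)
s=manip.get_state()
p=[620,-24.4,-.0471]
t=rackpts(p,[[0,-20,160]])[0];print(t)
go(s,t,-.047)
```

```text
[619.05834825 -44.37782    160.        ]
t 4.8 pos [603.3 -75.2 201.6] yaw -0.048 tilt [-0.01    0.0075 -0.9999] F [ 0.2 -0.6 -2.5] w 0.577 j6 -0.2
  MOVE x 0.0982 y -0.2082 z 0.2780 spin -0.0002 (alt 0.4998)
```

View pics/wrist2.png

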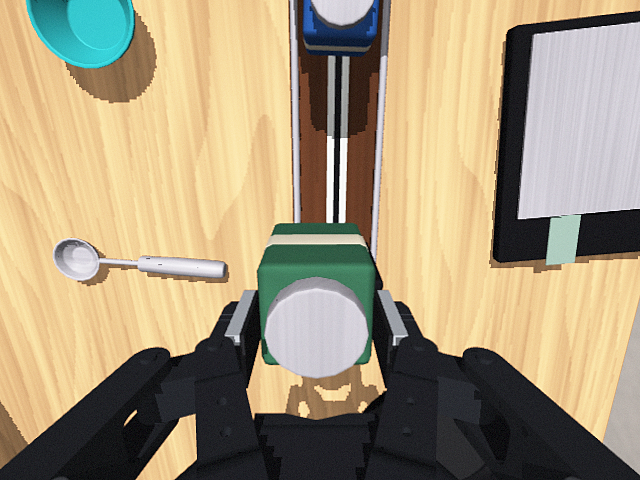

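View pics/side2.png

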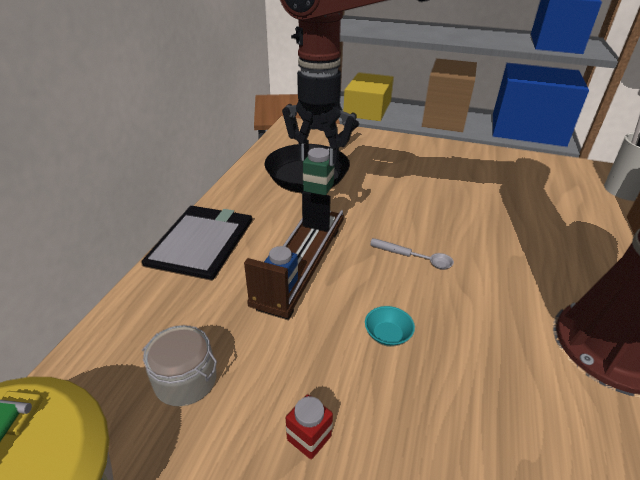

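The wrist view shows the rails at columns of about 297 and 376 (row 200), the blue tin at the top centre, and the green tin held square. I'll use the rails to refine the rack's centre line and yaw.

Run:
```python
from h import *
im=cv2.imread("pics/wrist2.png")
cv2.imwrite("pics/w2c.png",cv2.resize(im[0:220,270:410],None,fx=3.6,fy=2.7,interpolation=cv2.INTER_CUBIC))
for v in (70,120,170,205):
    row=im[v-1:v+2].mean(0);g=row.sum(1)
    print(v,[(u,int(g[u])) for u in range(288,306)],[(u,int(g[u])) for u in range(366,392)])
```

```text
70 [(288, 670), (289, 557), (290, 206), (291, 445), (292, 639), (293, 662), (294, 660), (295, 632), (296, 559), (297, 449), (298, 275), (299, 184), (300, 242), (301, 178), (302, 105), (303, 118), (304, 113), (305, 106)] [(366, 91), (367, 101), (368, 100), (369, 101), (370, 93), (371, 103), (372, 101), (373, 98), (374, 104), (375, 99), (376, 94), (377, 90), (378, 52), (379, 263), (380, 519), (381, 616), (382, 666), (383, 667), (384, 656), (385, 584), (386, 461), (387, 503), (388, 594), (389, 582), (390, 573), (391, 579)]
120 [(288, 621), (289, 644), (290, 525), (291, 202), (292, 437), (293, 663), (294, 685), (295, 654), (296, 623), (297, 553), (298, 361), (299, 137), (300, 173), (301, 240), (302, 246), (303, 240), (304, 236), (305, 228)] [(366, 92), (367, 151), (368, 200), (369, 200), (370, 205), (371, 195), (372, 206), (373, 202), (374, 204), (375, 181), (376, 141), (377, 369), (378, 615), (379, 666), (380, 672), (381, 659), (382, 586), (383, 465), (384, 518), (385, 618), (386, 605), (387, 585), (388, 587), (389, 598), (390, 591), (391, 593)]
170 [(288, 627), (289, 634), (290, 658), 
[... 324 characters left out ...]
378, 648), (379, 604), (380, 492), (381, 502), (382, 568), (383, 570), (384, 585), (385, 607), (386, 600), (387, 594), (388, 603), (389, 605), (390, 604), (391, 606)]
205 [(288, 616), (289, 597), (290, 611), (291, 640), (292, 494), (293, 197), (294, 497), (295, 697), (296, 688), (297, 637), (298, 579), (299, 459), (300, 243), (301, 165), (302, 245), (303, 234), (304, 239), (305, 231)] [(366, 206), (367, 197), (368, 210), (369, 197), (370, 196), (371, 156), (372, 225), (373, 471), (374, 665), (375, 688), (376, 657), (377, 613), (378, 498), (379, 530), (380, 590), (381, 581), (382, 580), (383, 579), (384, 580), (385, 565), (386, 548), (387, 571), (388, 601), (389, 616), (390, 611), (391, 593)]
```

View pics/w2c.png

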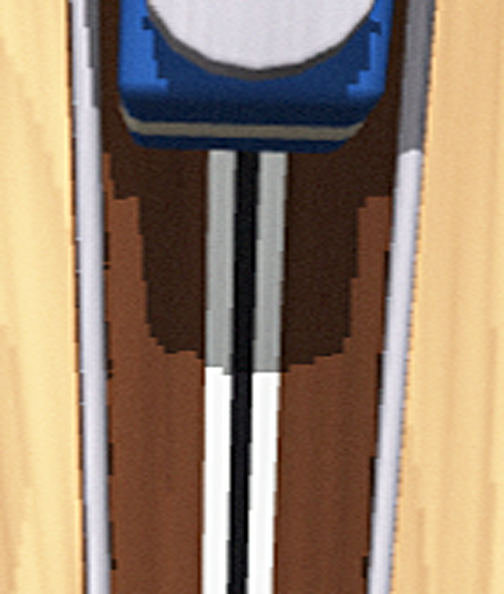

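Run:
```python
from h import *
from plant import manip
c=ld("pics/wrist2.npz")
p=[620,-24.4,-.0471]
def tr(X):
    d=X[:,:2]-p[:2];cc,s=np.cos(p[2]),np.sin(p[2]);return np.c_[cc*d[:,0]+s*d[:,1],-s*d[:,0]+cc*d[:,1]]
print("slot",tr(at_z(c,[[335.8,207.4],[337.8,74]],43)))
for z in(52,):
  print("railL",tr(at_z(c,[[297.7,70],[298.3,120],[299,170],[300,205]],z)));print("railR",tr(at_z(c,[[379.2,70],[376.8,120],[374.2,170],[372.7,205]],z)))
# blue: front lower edge at board z=43
d=lambda l:np.array(l)/[3.6,2.7]+[270,0]
print("blue near top edge z111",tr(at_z(c,d([[125,112],[377,118]]),111-0)))
print("blue near bottom edge z43",tr(at_z(c,d([[138,150],[352,150]]),43)))
```

```text
slot [[  2.601019   -47.30454486]
 [  2.06212518  70.36487598]]
railL [[-31.94819438  72.2968063 ]
 [-32.00627771  32.65413914]
 [-31.97268286 -10.51597307]
 [-31.4644263  -43.06234362]]
railR [[ 36.13223909  72.25779785]
 [ 36.34416743  32.73407306]
 [ 36.3745408  -10.30713243]
 [ 36.68464048 -42.75789679]]
blue near top edge z111 [[-23.41683135  81.69014729]
 [ 23.29212496  80.30431263]]
blue near bottom edge z43 [[-23.28207965  84.65320789]
 [ 27.17679834  84.60093324]]
```

```bash
cat >> h.py <<'E'
RK=[622.3,-24.4,-.044]
E
python3 - <<'E'
from h import *
from plant import manip
s=manip.get_state()
for z in(120,75,70): go(s,rackpts(RK,[[0,-20,z]])[0],RK[2])
E
```

```text
t 4.8 pos [603.3 -75.2 201.6] yaw -0.048 tilt [-0.01    0.0075 -0.9999] F [ 0.2 -0.6 -2.5] w 0.577 j6 -0.2
  MOVE x 0.1167 y -0.2071 z 0.5445 spin -0.0006 (alt 0.4994)
t 4.8 pos [603.3 -75.2 201.6] yaw -0.048 tilt [-0.01    0.0075 -0.9999] F [ 0.2 -0.6 -2.5] w 0.577 j6 -0.2
  MOVE x 0.1199 y -0.2050 z 0.8444 spin -0.0006 (alt 0.4994)
t 4.8 pos [603.3 -75.2 201.6] yaw -0.048 tilt [-0.01    0.0075 -0.9999] F [ 0.2 -0.6 -2.5] w 0.577 j6 -0.2
  MOVE x 0.1202 y -0.2048 z 0.8778 spin -0.0006 (alt 0.4994)
```

Emit:
{"op": "drive_tool", "data": {
  "plan": [
    {"claw": -1,"x": 0.08,"y": -0.15,"z": 0.05,"spin": 0},
    {"claw": -1,"x": 0.117,"y": -0.207,"z": 0.2,"spin": 0},
    {"claw": -1,"x": 0.117,"y": -0.207,"z": 0.4,"spin": 0},
    {"claw": -1,"x": 0.118,"y": -0.206,"z": 0.58,"spin": 0},
    {"claw": -1,"x": 0.119,"y": -0.206,"z": 0.7,"spin": 0},
    {"claw": -1,"x": 0.12,"y": -0.205,"z": 0.76,"spin": 0},
    {"claw": -1,"x": 0.12,"y": -0.205,"z": 0.8,"spin": 0},
    {"claw": -1,"x": 0.12,"y": -0.205,"z": 0.82,"spin": 0}
  ]
}}

```text
time: 5.8
tool_pos: [622.2, -44.7, 79.3]
ee_rot: [-3.134, 0.076, 0.014]
ft_force: [0.1, 0.9, -1.6]
width: 0.575
```

Run:
```python
from h import *
from plant import manip
s=manip.get_state()
for z in(70,): go(s,rackpts(RK,[[0,-20,z]])[0],RK[2])
```

```text
t 5.8 pos [622.2 -44.7  79.3] yaw -0.0482 tilt [-0.0086  0.0071 -0.9999] F [ 0.1  0.9 -1.6] w 0.575 j6 -0.14
  MOVE x -0.0045 y -0.0016 z 0.0621 spin -0.0007 (alt 0.4993)
```

Emit:
{"op": "drive_tool", "data": {
  "plan": [
    {"claw": -1,"x": 0,"y": 0,"z": 0.02,"spin": 0},
    {"claw": -1,"x": 0,"y": 0,"z": 0.04,"spin": 0},
    {"claw": -1,"x": 0,"y": 0,"z": 0.05,"spin": 0},
    {"claw": -1,"x": 0,"y": 0,"z": 0.055,"spin": 0},
    {"claw": -1,"x": 0,"y": 0,"z": 0.06,"spin": 0},
    {"claw": -1,"x": 0,"y": 0,"z": 0.063,"spin": 0}
  ]
}}

```text
time: 6.55
tool_pos: [622.1, -44.6, 70.1]
ee_rot: [-3.134, 0.075, 0.014]
ft_force: [-0.8, 0.1, -0.1]
width: 0.578
```

Emit:
{"op": "drive_tool", "data": {
  "plan": [
    {"claw": -1,"x": 0,"y": 0,"z": 0.005,"spin": 0},
    {"claw": -1,"x": 0,"y": 0,"z": 0.008,"spin": 0}
  ]
}}

```text
time: 6.8
tool_pos: [622.2, -44.6, 70.1]
ee_rot: [-3.134, 0.075, 0.014]
ft_force: [-4.2, 1.1, 6.3]
width: 0.579
```

Emit:
{"op": "drive_tool", "data": {
  "plan": [
    {"claw": 0.3,"x": 0,"y": 0,"z": 0,"spin": 0},
    {"claw": 0.6,"x": 0,"y": 0,"z": 0,"spin": 0},
    {"claw": 1,"x": 0,"y": 0,"z": 0,"spin": 0},
    {"claw": 1,"x": 0,"y": 0,"z": 0,"spin": 0},
    {"claw": 1,"x": 0,"y": 0,"z": -0.1,"spin": 0},
    {"claw": 1,"x": 0,"y": 0,"z": -0.35,"spin": 0},
    {"claw": 1,"x": 0,"y": 0,"z": -0.7,"spin": 0},
    {"claw": 1,"x": 0,"y": 0,"z": -0.95,"spin": 0},
    {"claw": 1,"x": 0,"y": 0,"z": -1,"spin": 0}
  ]
}}

```text
time: 7.92
tool_pos: [626.4, -46.1, 225.8]
ee_rot: [-3.135, 0.075, -0.0]
ft_force: [-0.2, 0.1, -0.9]
width: 1.0
```

Run:
```python
from h import *
from plant import manip,cams
for n in ["wrist","side"]:
    c=cams.capture(n);cv2.imwrite(f"pics/{n}3.png",c["frame"][:,:,::-1]);np.savez(f"pics/{n}3.npz",**c)
a=cv2.imread("pics/wrist3.png");b=cv2.imread("pics/side3.png")[170:320,220:370]
cv2.imwrite("pics/both3.png",np.hstack([cv2.resize(a,(480,360)),cv2.resize(b,(320,360))]))
s=manip.get_state()
go(s,[460,320,215],-.385)
```

```text
t 8.03 pos [624.3 -45.8 221.9] yaw -0.0481 tilt [-0.0058  0.0066 -1.    ] F [-0.3 -0.1  0.4] w 0.997 j6 -0.14
  MOVE x -1.2109 y -2.3827 z 0.0685 spin 0.0536 (alt -0.4464)
```

View pics/both3.png

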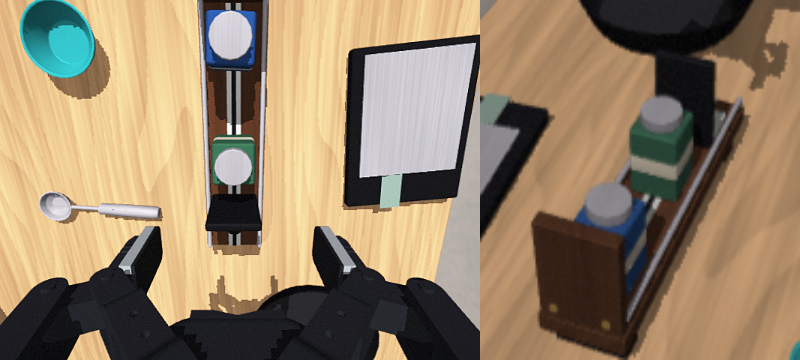

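Green stands upright and centred between blue and the stop. Next is red.

Emit:
{"op": "drive_tool", "data": {
  "plan": [
    {"claw": 1,"x": -0.15,"y": -0.3,"z": 0,"spin": 0},
    {"claw": 1,"x": -0.3,"y": -0.6,"z": 0,"spin": 0},
    {"claw": 1,"x": -0.45,"y": -0.95,"z": 0,"spin": 0},
    {"claw": 1,"x": -0.5,"y": -1,"z": 0,"spin": 0}
  ]
}}

```text
time: 8.52
tool_pos: [553.7, 110.4, 220.6]
ee_rot: [-3.134, 0.069, 0.017]
ft_force: [0.1, -0.6, -0.1]
width: 0.998
```

Emit:
{"op": "drive_tool", "data": {
  "plan": [
    {"claw": 1,"x": -0.15,"y": -0.35,"z": 0,"spin": 0.02},
    {"claw": 1,"x": -0.3,"y": -0.65,"z": 0,"spin": 0.04},
    {"claw": 1,"x": -0.45,"y": -1,"z": 0,"spin": 0.053},
    {"claw": 1,"x": -0.55,"y": -1,"z": 0,"spin": 0.053}
  ]
}}

```text
time: 9.02
tool_pos: [476.2, 265.6, 220.9]
ee_rot: [-3.083, 0.582, 0.022]
ft_force: [0.5, -0.1, 0.1]
width: 0.997
```

Run:
```python
from h import *
from plant import manip,cams
c=cams.capture("wrist");cv2.imwrite("pics/w4.png",c["frame"][:,:,::-1]);np.savez("pics/w4.npz",**c)
s=manip.get_state()
go(s,[482,339,150],-.385)
```

```text
t 9.07 pos [474.6 264.1 220.7] yaw -0.3737 tilt [-0.0155  0.0049 -0.9999] F [-2.1 -0.5 -0.5] w 1.001 j6 0.74
  MOVE x -0.1288 y -0.4834 z 0.4729 spin 0.0018 (alt -0.4982)
```

View pics/w4.png

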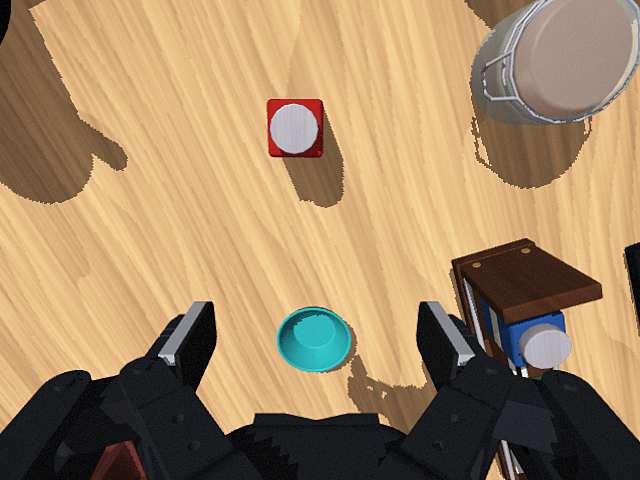

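The red lid is at about (295,128) with its edges nearly axis-aligned, so the jaws already match its yaw.

Run:
```python
from h import *
im=cv2.imread("pics/w4.png")
cv2.imwrite("pics/w4c.png",cv2.resize(im[88:168,255:335],None,fx=7,fy=7,interpolation=cv2.INTER_CUBIC))
```

```text
(no output)
```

View pics/w4c.png

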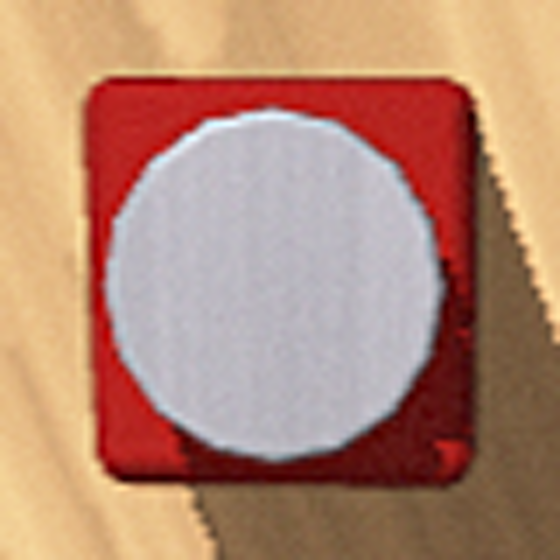

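Run:
```python
from h import *
from plant import manip
c=ld("pics/w4.npz")
f=lambda l:np.array(l)/7+[255,88]
q=at_z(c,f([[274,284]]),80)[0];print(q)
w=at_z(c,f([[100,78],[460,78]]),68);d=w[1]-w[0];print(np.arctan2(d[1],d[0]))
w=at_z(c,f([[470,100],[470,470]]),68);d=w[0]-w[1];print(np.arctan2(d[1],d[0])-np.pi/2)
s=manip.get_state()
for z in (130,90,26): go(s,[q[0],q[1],z],-.38)
```

```text
[483.24806937 342.78213988  80.        ]
-0.37309188195371873
-0.36699561331321395
t 9.07 pos [474.6 264.1 220.7] yaw -0.3737 tilt [-0.0155  0.0049 -0.9999] F [-2.1 -0.5 -0.5] w 1.001 j6 0.74
  MOVE x -0.1281 y -0.5100 z 0.6062 spin 0.0010 (alt -0.4990)
t 9.07 pos [474.6 264.1 220.7] yaw -0.3737 tilt [-0.0155  0.0049 -0.9999] F [-2.1 -0.5 -0.5] w 1.001 j6 0.74
  MOVE x -0.1238 y -0.5103 z 0.8729 spin 0.0010 (alt -0.4990)
t 9.07 pos [474.6 264.1 220.7] yaw -0.3737 tilt [-0.0155  0.0049 -0.9999] F [-2.1 -0.5 -0.5] w 1.001 j6 0.74
  MOVE x -0.1168 y -0.5108 z 1.2995 spin 0.0010 (alt -0.4990)
```

Emit:
{"op": "drive_tool", "data": {
  "plan": [
    {"claw": 1,"x": -0.1,"y": -0.3,"z": 0.1,"spin": 0},
    {"claw": 1,"x": -0.128,"y": -0.5,"z": 0.2,"spin": 0},
    {"claw": 1,"x": -0.128,"y": -0.51,"z": 0.4,"spin": 0},
    {"claw": 1,"x": -0.126,"y": -0.51,"z": 0.65,"spin": 0},
    {"claw": 1,"x": -0.124,"y": -0.51,"z": 0.8,"spin": 0},
    {"claw": 1,"x": -0.124,"y": -0.51,"z": 0.8,"spin": 0}
  ]
}}

```text
time: 9.82
tool_pos: [481.7, 339.5, 97.4]
ee_rot: [3.083, -0.585, -0.034]
ft_force: [0.7, -0.2, 0.7]
width: 1.003
```

Run:
```python
from h import *
from plant import manip,cams
c=cams.capture("wrist");cv2.imwrite("pics/w5.png",c["frame"][:,:,::-1]);np.savez("pics/w5.npz",**c)
s=manip.get_state()
go(s,[483,342,26],-.37)
```

```text
t 9.88 pos [483.1 340.6  99.4] yaw -0.3752 tilt [-0.0182  0.0028 -0.9998] F [ 0.2 -0.1 -0.3] w 0.999 j6 0.86
  MOVE x 0.0048 y -0.0105 z 0.4895 spin -0.0008 (alt 0.4992)
```

View pics/w5.png

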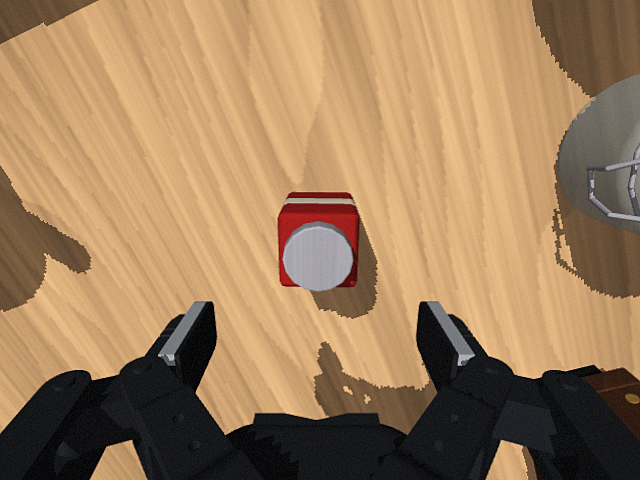

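The red lid is centred between the fingers at about (318,257).

Run:
```python
from h import *
from plant import manip
c=ld("pics/w5.npz");q=at_z(c,[[318.5,257]],80)[0];print(q)
go(manip.get_state(),[q[0],q[1],26],-.37)
```

```text
[484.18058827 344.27261821  80.        ]
t 9.88 pos [483.1 340.6  99.4] yaw -0.3752 tilt [-0.0182  0.0028 -0.9998] F [ 0.2 -0.1 -0.3] w 0.999 j6 0.86
  MOVE x 0.0065 y -0.0275 z 0.4894 spin -0.0008 (alt 0.4992)
```

Emit:
{"op": "drive_tool", "data": {
  "plan": [
    {"claw": 1,"x": 0.006,"y": -0.025,"z": 0.2,"spin": 0},
    {"claw": 1,"x": 0.006,"y": -0.025,"z": 0.4,"spin": 0},
    {"claw": 1,"x": 0.006,"y": -0.025,"z": 0.48,"spin": 0},
    {"claw": 1,"x": 0.006,"y": -0.025,"z": 0.488,"spin": 0},
    {"claw": -1,"x": 0.006,"y": -0.025,"z": 0.488,"spin": 0},
    {"claw": -1,"x": 0.006,"y": -0.025,"z": 0.488,"spin": 0},
    {"claw": -1,"x": 0.006,"y": -0.025,"z": 0.488,"spin": 0},
    {"claw": -1,"x": 0.006,"y": -0.025,"z": 0.488,"spin": 0},
    {"claw": -1,"x": 0.006,"y": -0.025,"z": 0.488,"spin": 0},
    {"claw": -1,"x": 0.006,"y": -0.025,"z": 0.488,"spin": 0}
  ]
}}

```text
time: 11.12
tool_pos: [484.9, 344.7, 27.9]
ee_rot: [-3.086, 0.586, 0.026]
ft_force: [-1.7, 0.4, 6.1]
width: 0.576
```

Run:
```python
from h import *
from plant import manip
go(manip.get_state(),[484,343,210],-.37)
```

```text
t 11.12 pos [484.9 344.7  27.9] yaw -0.3751 tilt [-0.0162  0.004  -0.9999] F [-1.7  0.4  6.1] w 0.576 j6 0.86
  MOVE x -0.0219 y 0.0153 z -1.2139 spin -0.0008 (alt 0.4992)
```

Emit:
{"op": "drive_tool", "data": {
  "plan": [
    {"claw": -1,"x": 0,"y": 0,"z": -0.1,"spin": 0},
    {"claw": -1,"x": 0,"y": 0,"z": -0.35,"spin": 0},
    {"claw": -1,"x": 0,"y": 0,"z": -0.65,"spin": 0},
    {"claw": -1,"x": 0,"y": 0,"z": -0.9,"spin": 0},
    {"claw": -1,"x": 0,"y": 0,"z": -1,"spin": 0}
  ]
}}

```text
time: 11.75
tool_pos: [488.9, 344.8, 181.3]
ee_rot: [-3.082, 0.585, 0.019]
ft_force: [-0.2, -0.2, -1.9]
width: 0.578
```

Run:
```python
from h import *
from plant import manip
s=manip.get_state();go(s,rackpts(RK,[[0,42,215]])[0],RK[2])
```

```text
t 11.75 pos [488.9 344.8 181.3] yaw -0.375 tilt [-0.0114  0.0064 -0.9999] F [-0.2 -0.2 -1.9] w 0.578 j6 0.86
  MOVE x 1.6350 y 1.6994 z -0.2492 spin -0.0527 (alt 0.4473)
```

Emit:
{"op": "drive_tool", "data": {
  "plan": [
    {"claw": -1,"x": 0.1,"y": 0.1,"z": -0.15,"spin": 0},
    {"claw": -1,"x": 0.3,"y": 0.3,"z": -0.25,"spin": 0},
    {"claw": -1,"x": 0.52,"y": 0.54,"z": -0.25,"spin": 0},
    {"claw": -1,"x": 0.75,"y": 0.77,"z": -0.25,"spin": 0},
    {"claw": -1,"x": 0.9,"y": 0.93,"z": -0.25,"spin": 0}
  ]
}}

```text
time: 12.38
tool_pos: [563.4, 163.1, 215.1]
ee_rot: [-3.083, 0.587, 0.023]
ft_force: [0.7, -0.2, -1.9]
width: 0.579
```

Run:
```python
from h import *
from plant import manip
s=manip.get_state();go(s,rackpts(RK,[[0,42,215]])[0],RK[2])
```

```text
t 12.38 pos [563.4 163.1 215.1] yaw -0.3762 tilt [-0.0141  0.0055 -0.9999] F [ 0.7 -0.2 -1.9] w 0.579 j6 0.53
  MOVE x 0.7330 y 0.7535 z -0.0107 spin -0.0529 (alt 0.4471)
```

Emit:
{"op": "drive_tool", "data": {
  "plan": [
    {"claw": -1,"x": 0.2,"y": 0.2,"z": -0.01,"spin": -0.015},
    {"claw": -1,"x": 0.4,"y": 0.42,"z": -0.01,"spin": -0.035},
    {"claw": -1,"x": 0.6,"y": 0.62,"z": -0.01,"spin": -0.053},
    {"claw": -1,"x": 0.72,"y": 0.74,"z": -0.01,"spin": -0.053},
    {"claw": -1,"x": 0.733,"y": 0.753,"z": -0.01,"spin": -0.053},
    {"claw": -1,"x": 0.733,"y": 0.753,"z": -0.01,"spin": -0.053}
  ]
}}

```text
time: 13.12
tool_pos: [623.5, 18.5, 214.3]
ee_rot: [-3.134, 0.069, 0.025]
ft_force: [1.1, 0.8, -1.8]
width: 0.576
```

Run:
```python
from h import *
from plant import manip,cams
for n in ["wrist","top"]:
    c=cams.capture(n);cv2.imwrite(f"pics/{n}6.png",c["frame"][:,:,::-1]);np.savez(f"pics/{n}6.npz",**c)
s=manip.get_state()
for z in (215,82,71):go(s,rackpts(RK,[[0,42,z]])[0],RK[2])
```

```text
t 13.22 pos [623.6  19.1 214.7] yaw -0.0423 tilt [-0.0149  0.0063 -0.9999] F [-0.1 -0.5 -2.9] w 0.576 j6 -0.04
  MOVE x 0.0041 y 0.0099 z -0.0025 spin 0.0003 (alt -0.4997)
t 13.22 pos [623.6  19.1 214.7] yaw -0.0423 tilt [-0.0149  0.0063 -0.9999] F [-0.1 -0.5 -2.9] w 0.576 j6 -0.04
  MOVE x 0.0175 y 0.0149 z 0.8841 spin 0.0003 (alt -0.4997)
t 13.22 pos [623.6  19.1 214.7] yaw -0.0423 tilt [-0.0149  0.0063 -0.9999] F [-0.1 -0.5 -2.9] w 0.576 j6 -0.04
  MOVE x 0.0186 y 0.0154 z 0.9574 spin 0.0003 (alt -0.4997)
```

View pics/wrist6.png

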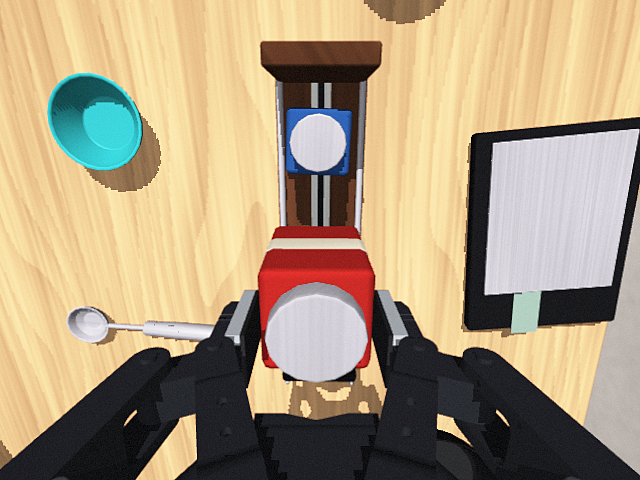

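Run:
```python
from h import *
p=RK
def tr(X):
    d=X[:,:2]-p[:2];cc,s=np.cos(p[2]),np.sin(p[2]);return np.c_[cc*d[:,0]+s*d[:,1],-s*d[:,0]+cc*d[:,1]]
print("blue",tr(at_z(ld("pics/wrist6.npz"),[[318,142]],123)))
print("panel inner/outer top", tr(at_z(ld("pics/wrist6.npz"),[[265,68],[377,68],[262,42],[381,42]],138)))
k=640/480
c=ld("pics/wrist3.npz")
print("blue,green",tr(at_z(c,[[231*k,34*k],[234*k,167*k]],123)))
print("stop",tr(at_z(c,[[206*k,196*k],[260*k,196*k]],138)))
```

```text
blue [[ -1.16424649 109.71192345]]
panel inner/outer top [[-35.42680831 156.62131586]
 [ 36.89561056 156.50103058]
 [-36.65510853 171.55522554]
 [ 38.57959968 171.34894426]]
blue,green [[ -0.64292399 110.10120604]
 [  1.27751517 -19.10950704]]
stop [[-28.62878441 -46.95550766]
 [ 29.03176824 -47.11271889]]
```

Emit:
{"op": "drive_tool", "data": {
  "plan": [
    {"claw": -1,"x": 0.006,"y": -0.005,"z": 0.1,"spin": 0},
    {"claw": -1,"x": 0.008,"y": -0.005,"z": 0.3,"spin": 0},
    {"claw": -1,"x": 0.012,"y": -0.003,"z": 0.52,"spin": 0},
    {"claw": -1,"x": 0.014,"y": -0.001,"z": 0.7,"spin": 0},
    {"claw": -1,"x": 0.016,"y": 0,"z": 0.8,"spin": 0},
    {"claw": -1,"x": 0.017,"y": 0,"z": 0.86,"spin": 0},
    {"claw": -1,"x": 0.017,"y": 0,"z": 0.89,"spin": 0},
    {"claw": -1,"x": 0.017,"y": 0,"z": 0.9,"spin": 0}
  ]
}}

```text
time: 14.22
tool_pos: [624.8, 19.8, 80.4]
ee_rot: [-3.135, 0.066, 0.021]
ft_force: [0.2, -0.3, -1.8]
width: 0.576
```

Run:
```python
from h import *
from plant import manip
s=manip.get_state()
go(s,rackpts(RK,[[0,45,71]])[0],RK[2])
```

```text
t 14.22 pos [624.8  19.8  80.4] yaw -0.0424 tilt [-0.0134  0.0061 -0.9999] F [ 0.2 -0.3 -1.8] w 0.576 j6 -0.04
  MOVE x -0.0031 y -0.0047 z 0.0626 spin 0.0003 (alt -0.4997)
```

Emit:
{"op": "drive_tool", "data": {
  "plan": [
    {"claw": -1,"x": -0.003,"y": 0,"z": 0.02,"spin": 0},
    {"claw": -1,"x": -0.003,"y": 0,"z": 0.04,"spin": 0},
    {"claw": -1,"x": -0.003,"y": 0,"z": 0.05,"spin": 0},
    {"claw": -1,"x": -0.003,"y": 0,"z": 0.057,"spin": 0},
    {"claw": -1,"x": -0.003,"y": 0,"z": 0.062,"spin": 0},
    {"claw": -1,"x": -0.003,"y": 0,"z": 0.062,"spin": 0}
  ]
}}

```text
time: 14.98
tool_pos: [624.3, 19.9, 71.2]
ee_rot: [-3.135, 0.066, 0.021]
ft_force: [-0.7, -0.7, -2.1]
width: 0.578
```

Emit:
{"op": "drive_tool", "data": {
  "plan": [
    {"claw": -1,"x": 0,"y": 0,"z": 0.004,"spin": 0},
    {"claw": -1,"x": 0,"y": 0,"z": 0.008,"spin": 0},
    {"claw": -1,"x": 0,"y": 0,"z": 0.008,"spin": 0}
  ]
}}

```text
time: 15.35
tool_pos: [624.4, 20.1, 70.9]
ee_rot: [-3.135, 0.066, 0.021]
ft_force: [-2.8, 1.5, 5.3]
width: 0.578
```

Emit:
{"op": "drive_tool", "data": {
  "plan": [
    {"claw": 0.3,"x": 0,"y": 0,"z": 0,"spin": 0},
    {"claw": 0.6,"x": 0,"y": 0,"z": 0,"spin": 0},
    {"claw": 1,"x": 0,"y": 0,"z": 0,"spin": 0},
    {"claw": 1,"x": 0,"y": 0,"z": 0,"spin": 0},
    {"claw": 1,"x": 0,"y": 0,"z": -0.1,"spin": 0},
    {"claw": 1,"x": 0,"y": 0,"z": -0.35,"spin": 0},
    {"claw": 1,"x": 0,"y": 0,"z": -0.7,"spin": 0},
    {"claw": 1,"x": 0,"y": 0,"z": -0.95,"spin": 0},
    {"claw": 1,"x": 0,"y": 0,"z": -1,"spin": 0}
  ]
}}

```text
time: 16.48
tool_pos: [629.3, 18.9, 226.7]
ee_rot: [-3.135, 0.066, 0.006]
ft_force: [0.5, -0.1, 0.5]
width: 1.0
```

Run:
```python
from h import *
from plant import manip,cams
for n in ["wrist","side"]:
    c=cams.capture(n);cv2.imwrite(f"pics/{n}7.png",c["frame"][:,:,::-1]);np.savez(f"pics/{n}7.npz",**c)
a=cv2.imread("pics/wrist7.png");b=cv2.imread("pics/side7.png")[170:320,220:370]
cv2.imwrite("pics/both7.png",np.hstack([cv2.resize(a,(480,360)),cv2.resize(b,(320,360))]))
s=manip.get_state()
go(s,rackpts(RK,[[0,-130,220]])[0],RK[2]+np.pi/2)
```

```text
t 16.57 pos [627.2  19.1 222.7] yaw -0.0422 tilt [-0.0103  0.0062 -0.9999] F [0.8 0.5 0.1] w 1.0 j6 -0.04
  MOVE x -0.0216 y 1.1580 z 0.0117 spin -0.2497 (alt 0.2503)
```

View pics/both7.png

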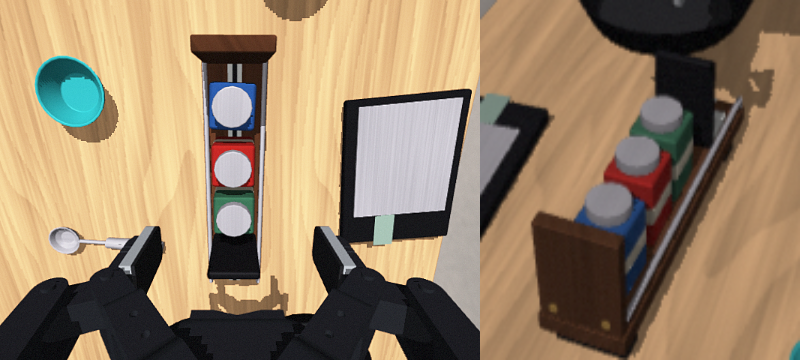

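All three tins are upright in the row and released, with red in the gap. I'll shut the gripper and go behind the stop.

Emit:
{"op": "drive_tool", "data": {
  "plan": [
    {"claw": -1,"x": -0.02,"y": 0.3,"z": 0,"spin": 0},
    {"claw": -1,"x": -0.02,"y": 0.65,"z": 0,"spin": 0},
    {"claw": -1,"x": -0.02,"y": 0.95,"z": 0,"spin": 0},
    {"claw": -1,"x": -0.02,"y": 1,"z": 0,"spin": 0},
    {"claw": -1,"x": -0.02,"y": 1,"z": 0,"spin": 0}
  ]
}}

```text
time: 17.2
tool_pos: [616.8, -130.3, 219.8]
ee_rot: [-3.133, 0.068, 0.021]
ft_force: [0.2, 0.0, 0.0]
width: -0.002
```

Run:
```python
from h import *
from plant import manip,cams
s=manip.get_state()
go(s,rackpts(RK,[[0,-135,160]])[0],RK[2])
go(s,rackpts(RK,[[0,-135,102]])[0],RK[2])
```

```text
t 17.2 pos [ 616.8 -130.3  219.8] yaw -0.0433 tilt [-0.0135  0.0081 -0.9999] F [0.2 0.  0. ] w -0.002 j6 -0.28
  MOVE x 0.0113 y 0.1958 z 0.3972 spin 0.0001 (alt -0.4999)
t 17.2 pos [ 616.8 -130.3  219.8] yaw -0.0433 tilt [-0.0135  0.0081 -0.9999] F [0.2 0.  0. ] w -0.002 j6 -0.28
  MOVE x 0.0166 y 0.1987 z 0.7838 spin 0.0001 (alt -0.4999)
```

Emit:
{"op": "drive_tool", "data": {
  "plan": [
    {"claw": -1,"x": 0.012,"y": 0.19,"z": 0.05,"spin": 0},
    {"claw": -1,"x": 0.012,"y": 0.197,"z": 0.2,"spin": 0},
    {"claw": -1,"x": 0.014,"y": 0.198,"z": 0.45,"spin": 0},
    {"claw": -1,"x": 0.016,"y": 0.199,"z": 0.7,"spin": 0},
    {"claw": -1,"x": 0.016,"y": 0.199,"z": 0.78,"spin": 0},
    {"claw": -1,"x": 0.016,"y": 0.199,"z": 0.78,"spin": 0}
  ]
}}

```text
time: 17.95
tool_pos: [615.7, -157.9, 101.6]
ee_rot: [-3.132, 0.066, 0.025]
ft_force: [0.9, -0.1, 0.3]
width: -0.002
```

Run:
```python
from h import *
from plant import manip,cams
for n in ["side","top"]:
    c=cams.capture(n);cv2.imwrite(f"pics/{n}8.png",c["frame"][:,:,::-1])
a=cv2.imread("pics/top8.png")[170:260,235:425];b=cv2.imread("pics/side8.png")[100:320,220:380]
cv2.imwrite("pics/both8.png",np.hstack([cv2.resize(a,(500,300)),cv2.resize(b,(290,300))]))
s=manip.get_state()
go(s,rackpts(RK,[[0,-30,102]])[0],RK[2])
```

```text
t 18.05 pos [ 617.7 -159.2  104.3] yaw -0.0426 tilt [-0.0108  0.0071 -0.9999] F [ 0.6 -0.6  0.6] w 0.001 j6 -0.32
  MOVE x -0.0076 y -0.6990 z 0.0203 spin 0.0002 (alt -0.4998)
```

View pics/both8.png

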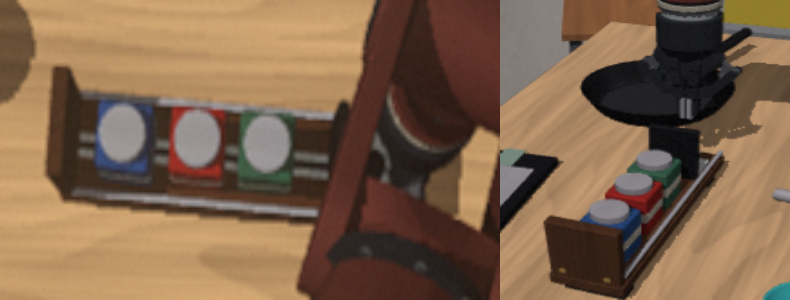

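Emit:
{"op": "drive_tool", "data": {
  "plan": [
    {"claw": -1,"x": 0,"y": -0.04,"z": 0.015,"spin": 0},
    {"claw": -1,"x": 0,"y": -0.08,"z": 0.015,"spin": 0},
    {"claw": -1,"x": 0,"y": -0.12,"z": 0.015,"spin": 0},
    {"claw": -1,"x": 0,"y": -0.15,"z": 0.015,"spin": 0},
    {"claw": -1,"x": 0,"y": -0.18,"z": 0.015,"spin": 0},
    {"claw": -1,"x": 0,"y": -0.21,"z": 0.015,"spin": 0},
    {"claw": -1,"x": 0,"y": -0.24,"z": 0.015,"spin": 0},
    {"claw": -1,"x": -0.002,"y": -0.27,"z": 0.015,"spin": 0},
    {"claw": -1,"x": -0.002,"y": -0.3,"z": 0.015,"spin": 0}
  ]
}}

```text
time: 19.18
tool_pos: [619.4, -114.2, 102.4]
ee_rot: [-3.134, 0.067, 0.017]
ft_force: [0.9, -1.1, -1.4]
width: 0.001
```

Run:
```python
from h import *
from plant import manip,cams
s=manip.get_state()
go(s,rackpts(RK,[[0,-16,102]])[0],RK[2])
```

```text
t 19.18 pos [ 619.4 -114.2  102.4] yaw -0.0427 tilt [-0.0105  0.0068 -0.9999] F [ 0.9 -1.1 -1.4] w 0.001 j6 -0.25
  MOVE x -0.0064 y -0.4921 z 0.0056 spin 0.0002 (alt -0.4998)
```

Emit:
{"op": "drive_tool", "data": {
  "plan": [
    {"claw": -1,"x": 0,"y": -0.03,"z": 0,"spin": 0},
    {"claw": -1,"x": 0,"y": -0.055,"z": 0,"spin": 0},
    {"claw": -1,"x": 0,"y": -0.08,"z": 0,"spin": 0},
    {"claw": -1,"x": -0.001,"y": -0.1,"z": 0,"spin": 0},
    {"claw": -1,"x": -0.001,"y": -0.12,"z": 0,"spin": 0},
    {"claw": -1,"x": -0.002,"y": -0.14,"z": 0,"spin": 0},
    {"claw": -1,"x": -0.002,"y": -0.16,"z": 0,"spin": 0},
    {"claw": -1,"x": -0.003,"y": -0.18,"z": 0,"spin": 0},
    {"claw": -1,"x": -0.003,"y": -0.2,"z": 0,"spin": 0},
    {"claw": -1,"x": -0.003,"y": -0.22,"z": 0,"spin": 0}
  ]
}}

```text
time: 20.42
tool_pos: [620.6, -81.2, 102.7]
ee_rot: [-3.135, 0.067, 0.016]
ft_force: [1.4, -3.4, -1.9]
width: -0.001
```

Run:
```python
from h import *
from plant import manip,cams
c=cams.capture("side");cv2.imwrite("pics/side9.png",cv2.resize(c["frame"][100:320,220:380,::-1],None,fx=2.5,fy=2.5))
s=manip.get_state()
go(s,rackpts(RK,[[0,-16,102]])[0],RK[2])
```

```text
t 20.48 pos [620.6 -80.7 102.7] yaw -0.0426 tilt [-0.01    0.007  -0.9999] F [ 1.6 -1.7 -0.7] w 0.002 j6 -0.2
  MOVE x -0.0047 y -0.2687 z 0.0062 spin 0.0002 (alt -0.4998)
```

View pics/side9.png

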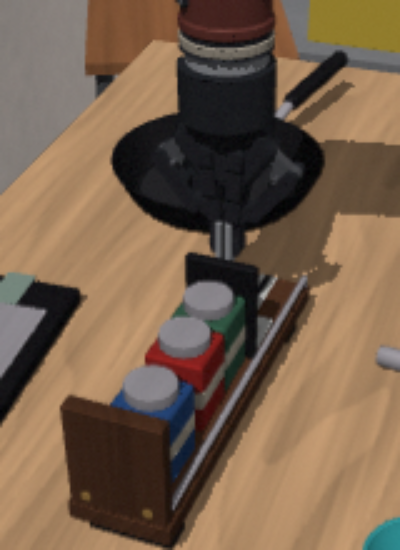

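The stop has reached the green tin and the row is straight. I'll continue slowly.

Emit:
{"op": "drive_tool", "data": {
  "plan": [
    {"claw": -1,"x": 0,"y": -0.015,"z": 0,"spin": 0},
    {"claw": -1,"x": 0,"y": -0.03,"z": 0,"spin": 0},
    {"claw": -1,"x": 0,"y": -0.045,"z": 0,"spin": 0},
    {"claw": -1,"x": 0,"y": -0.06,"z": 0,"spin": 0},
    {"claw": -1,"x": -0.001,"y": -0.075,"z": 0,"spin": 0},
    {"claw": -1,"x": -0.001,"y": -0.09,"z": 0,"spin": 0},
    {"claw": -1,"x": -0.001,"y": -0.105,"z": 0,"spin": 0},
    {"claw": -1,"x": -0.002,"y": -0.12,"z": 0,"spin": 0},
    {"claw": -1,"x": -0.002,"y": -0.135,"z": 0,"spin": 0},
    {"claw": -1,"x": -0.002,"y": -0.15,"z": 0,"spin": 0}
  ]
}}

```text
time: 21.72
tool_pos: [621.4, -58.4, 102.8]
ee_rot: [-3.135, 0.067, 0.015]
ft_force: [2.8, -4.4, -1.7]
width: 0.001
```

Run:
```python
from h import *
from plant import manip,cams
c=cams.capture("side");cv2.imwrite("pics/side10.png",cv2.resize(c["frame"][100:320,220:380,::-1],None,fx=2.5,fy=2.5))
s=manip.get_state()
go(s,rackpts(RK,[[0,-16,102]])[0],RK[2])
```

```text
t 21.77 pos [621.4 -58.1 102.8] yaw -0.0424 tilt [-0.0097  0.0067 -0.9999] F [ 2.5 -3.9 -2.3] w -0.003 j6 -0.17
  MOVE x -0.0034 y -0.1180 z 0.0061 spin 0.0003 (alt -0.4997)
```

View pics/side10.png

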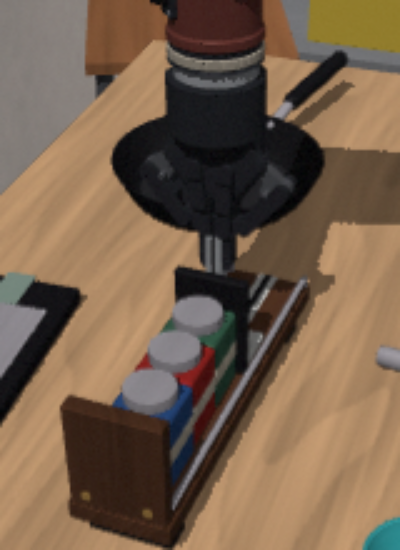

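Emit:
{"op": "drive_tool", "data": {
  "plan": [
    {"claw": -1,"x": 0,"y": -0.012,"z": 0,"spin": 0},
    {"claw": -1,"x": 0,"y": -0.022,"z": 0,"spin": 0},
    {"claw": -1,"x": 0,"y": -0.032,"z": 0,"spin": 0},
    {"claw": -1,"x": 0,"y": -0.042,"z": 0,"spin": 0},
    {"claw": -1,"x": 0,"y": -0.052,"z": 0,"spin": 0},
    {"claw": -1,"x": 0,"y": -0.06,"z": 0,"spin": 0},
    {"claw": -1,"x": -0.001,"y": -0.067,"z": 0,"spin": 0},
    {"claw": -1,"x": -0.001,"y": -0.074,"z": 0,"spin": 0}
  ]
}}

```text
time: 22.78
tool_pos: [621.8, -47.4, 102.8]
ee_rot: [-3.135, 0.067, 0.015]
ft_force: [2.9, -4.5, -3.4]
width: 0.004
```

Run:
```python
from h import *
from plant import manip,cams
s=manip.get_state()
go(s,rackpts(RK,[[0,-16,102]])[0],RK[2])
```

```text
t 22.77 pos [621.8 -47.4 102.8] yaw -0.0425 tilt [-0.0093  0.0059 -0.9999] F [ 2.9 -4.5 -3.4] w 0.004 j6 -0.15
  MOVE x -0.0034 y -0.0464 z 0.0058 spin 0.0002 (alt -0.4998)
```

Emit:
{"op": "drive_tool", "data": {
  "plan": [
    {"claw": -1,"x": 0,"y": -0.006,"z": 0,"spin": 0},
    {"claw": -1,"x": 0,"y": -0.01,"z": 0,"spin": 0},
    {"claw": -1,"x": 0,"y": -0.014,"z": 0,"spin": 0},
    {"claw": -1,"x": 0,"y": -0.018,"z": 0,"spin": 0},
    {"claw": -1,"x": 0,"y": -0.022,"z": 0,"spin": 0},
    {"claw": -1,"x": 0,"y": -0.026,"z": 0,"spin": 0}
  ]
}}

```text
time: 23.52
tool_pos: [622.0, -43.9, 102.9]
ee_rot: [-3.136, 0.067, 0.015]
ft_force: [2.2, -4.7, -2.5]
width: -0.003
```

Run:
```python
from h import *
from plant import manip,cams
c=cams.capture("side");cv2.imwrite("pics/side11.png",cv2.resize(c["frame"][100:320,220:380,::-1],None,fx=2.5,fy=2.5))
s=manip.get_state()
go(s,rackpts(RK,[[0,-16,102]])[0],RK[2])
```

```text
t 23.57 pos [622.  -43.8 102.8] yaw -0.0425 tilt [-0.0093  0.0052 -0.9999] F [ 1.8 -5.5 -2.3] w -0.001 j6 -0.14
  MOVE x -0.0037 y -0.0226 z 0.0056 spin 0.0002 (alt -0.4998)
```

View pics/side11.png

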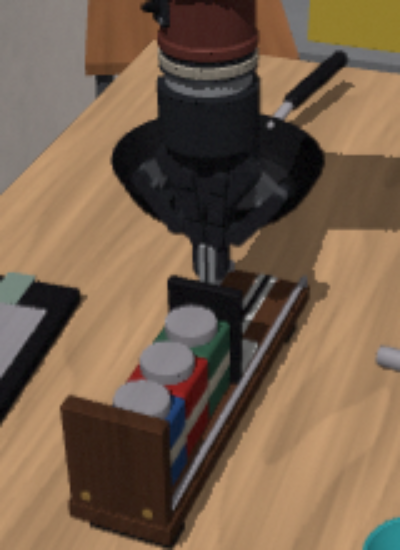

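Emit:
{"op": "drive_tool", "data": {
  "plan": [
    {"claw": -1,"x": 0,"y": -0.006,"z": 0,"spin": 0},
    {"claw": -1,"x": 0,"y": -0.01,"z": 0,"spin": 0},
    {"claw": -1,"x": 0,"y": -0.014,"z": 0,"spin": 0},
    {"claw": -1,"x": 0,"y": -0.018,"z": 0,"spin": 0}
  ]
}}

```text
time: 24.08
tool_pos: [622.1, -41.5, 102.9]
ee_rot: [-3.137, 0.066, 0.015]
ft_force: [2.4, -5.6, -2.4]
width: 0.003
```

Emit:
{"op": "drive_tool", "data": {
  "plan": [
    {"claw": -1,"x": 0,"y": -0.006,"z": 0,"spin": 0},
    {"claw": -1,"x": 0,"y": -0.01,"z": 0,"spin": 0},
    {"claw": -1,"x": 0,"y": -0.012,"z": 0,"spin": 0}
  ]
}}

```text
time: 24.45
tool_pos: [622.2, -40.1, 102.8]
ee_rot: [-3.138, 0.066, 0.015]
ft_force: [2.3, -5.4, -1.8]
width: 0.002
```

Emit:
{"op": "drive_tool", "data": {
  "plan": [
    {"claw": -1,"x": 0,"y": -0.006,"z": 0,"spin": 0},
    {"claw": -1,"x": 0,"y": -0.01,"z": 0,"spin": 0},
    {"claw": -1,"x": 0,"y": -0.013,"z": 0,"spin": 0}
  ]
}}

```text
time: 24.82
tool_pos: [622.3, -38.7, 102.9]
ee_rot: [-3.138, 0.066, 0.015]
ft_force: [2.0, -5.3, -1.9]
width: -0.0
```

Emit:
{"op": "drive_tool", "data": {
  "plan": [
    {"claw": -1,"x": 0,"y": -0.006,"z": 0,"spin": 0},
    {"claw": -1,"x": 0,"y": -0.01,"z": 0,"spin": 0},
    {"claw": -1,"x": 0,"y": -0.013,"z": 0,"spin": 0}
  ]
}}

```text
time: 25.2
tool_pos: [622.3, -38.3, 102.9]
ee_rot: [3.14, -0.066, -0.015]
ft_force: [1.5, -7.5, -1.9]
width: 0.003
```

Run:
```python
from h import *
from plant import manip,cams
for n in("side","top"):
  c=cams.capture(n);cv2.imwrite(f"pics/{n}12.png",c["frame"][:,:,::-1])
a=cv2.imread("pics/top12.png")[180:250,245:345];b=cv2.imread("pics/side12.png")[200:320,235:335]
cv2.imwrite("pics/both12.png",np.hstack([cv2.resize(a,(400,280)),cv2.resize(b,(400,480))[100:380]]))
go(manip.get_state(),rackpts(RK,[[0,-16,102]])[0],RK[2])
```

```text
t 25.3 pos [622.3 -38.3 102.9] yaw -0.042 tilt [-9.4e-03 -3.0e-04 -1.0e+00] F [ 1.9 -7.3 -2.1] w -0.001 j6 -0.13
  MOVE x -0.0039 y 0.0143 z 0.0061 spin 0.0003 (alt -0.4997)
```

View pics/both12.png

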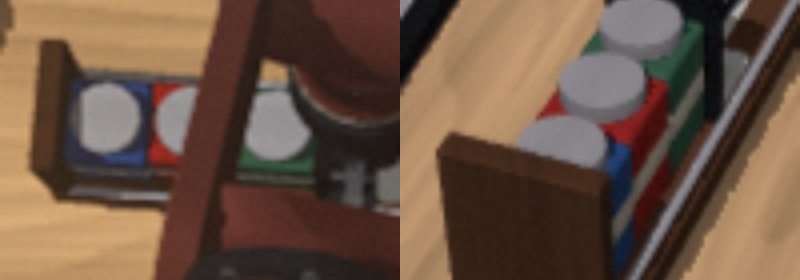

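Emit:
{"op": "drive_tool", "data": {
  "plan": [
    {"claw": -1,"x": 0,"y": -0.011,"z": 0,"spin": 0},
    {"claw": -1,"x": 0,"y": -0.013,"z": 0,"spin": 0},
    {"claw": -1,"x": 0,"y": -0.015,"z": 0,"spin": 0},
    {"claw": -1,"x": 0,"y": -0.015,"z": 0,"spin": 0}
  ]
}}

```text
time: 25.8
tool_pos: [622.3, -38.4, 102.9]
ee_rot: [3.136, -0.065, -0.015]
ft_force: [1.7, -9.5, -1.4]
width: -0.001
```

Run:
```python
from h import *
from plant import manip,cams
for i in range(4):
  cams.capture("side");s=manip.get_state();print(s["time"],np.round(s["ft_force"],1),np.round(s["tool_pos"],1))
```

```text
25.85 [ 1.9 -8.6 -2.5] [622.3 -38.4 103. ]
25.9 [ 0.7 -9.7 -2.6] [622.3 -38.3 103. ]
25.95 [ 1.7 -9.8 -2.1] [622.3 -38.3 102.9]
26.0 [ 1.2 -8.2 -2.4] [622.3 -38.4 102.9]
```

Emit:
{"op": "drive_tool", "data": {
  "plan": [
    {"claw": -1,"x": 0,"y": -0.016,"z": 0,"spin": 0},
    {"claw": -1,"x": 0,"y": -0.018,"z": 0,"spin": 0},
    {"claw": -1,"x": 0,"y": -0.019,"z": 0,"spin": 0},
    {"claw": -1,"x": 0,"y": -0.019,"z": 0,"spin": 0}
  ]
}}

```text
time: 26.5
tool_pos: [622.3, -38.5, 103.0]
ee_rot: [3.131, -0.065, -0.015]
ft_force: [1.4, -10.2, -2.3]
width: -0.0
```

Run:
```python
from h import *
from plant import manip,cams
for i in range(10):
  c=cams.capture("side" if i%2 else "top");cv2.imwrite(f"pics/{'side' if i%2 else 'top'}13.png",c["frame"][:,:,::-1])
  s=manip.get_state();print(round(s["time"],2),np.round(s["ft_force"],1),np.round(s["tool_pos"],1),np.round(s["ee_rot"],3))
a=cv2.imread("pics/top13.png")[180:250,245:345];b=cv2.imread("pics/side13.png")[190:320,235:345]
cv2.imwrite("pics/both13.png",np.hstack([cv2.resize(a,(400,280)),cv2.resize(b,(400,280))]))
```

```text
26.55 [  2.  -10.8  -1.9] [622.3 -38.5 103. ] [ 3.131 -0.065 -0.015]
26.6 [  2.4 -10.8  -2.7] [622.3 -38.5 103. ] [ 3.131 -0.065 -0.015]
26.65 [  1.9 -10.4  -1.8] [622.3 -38.5 103. ] [ 3.131 -0.065 -0.015]
26.7 [  1.8 -10.1  -1.9] [622.3 -38.5 103. ] [ 3.131 -0.065 -0.015]
26.75 [ 2.6 -9.8 -3.2] [622.3 -38.5 103. ] [ 3.131 -0.065 -0.015]
26.8 [  1.5 -10.6  -3. ] [622.3 -38.5 103. ] [ 3.131 -0.065 -0.015]
26.85 [  1.5 -11.1  -2. ] [622.3 -38.5 103. ] [ 3.131 -0.065 -0.015]
26.9 [  1.5 -10.1  -2.5] [622.3 -38.5 103. ] [ 3.131 -0.065 -0.015]
26.95 [  2.3 -10.4  -2.1] [622.3 -38.5 103. ] [ 3.131 -0.065 -0.015]
27.0 [  1.1 -11.4  -2.2] [622.3 -38.5 103. ] [ 3.131 -0.065 -0.015]
```

View pics/both13.png

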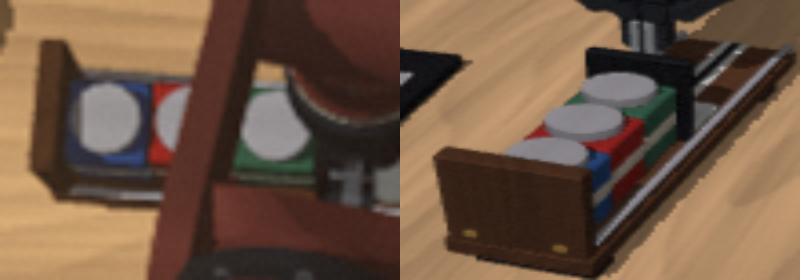

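View pics/side13.png

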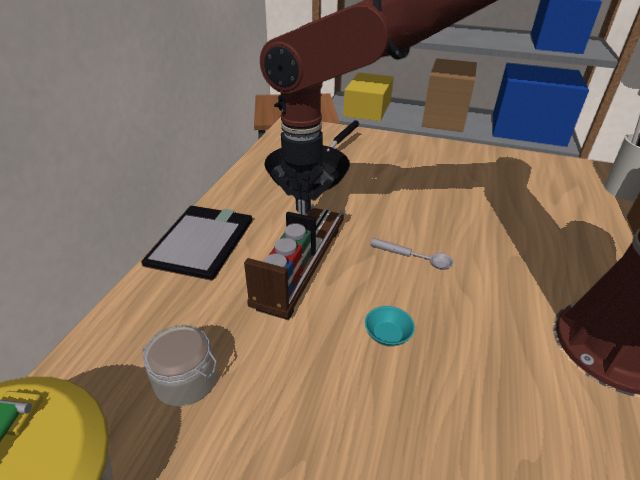

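Run:
```python
from h import *
def tr(X,p):
    d=X[:,:2]-p[:2];cc,s=np.cos(p[2]),np.sin(p[2]);return np.c_[cc*d[:,0]+s*d[:,1],-s*d[:,0]+cc*d[:,1]]
T=ld("pics/top0.npz");S=ld("pics/side0.npz")
f=lambda l:np.array(l)/4+[245,180]
b=lambda l:np.array(l)*[110/400,130/280]+[235,190]
for p in (RK,[620,-24.4,-.0471]):
  print("top blue,green",tr(at_z(T,f([[108,117],[278,125]]),123),p).round(1))
  print("side red,green",tr(at_z(S,b([[585,122],[621,89]])-[400*110/400,0],123),p).round(1))
```

```text
top blue,green [[ -4.  127.4]
 [ -1.9  28.1]]
side red,green [[-3.7 88.9]
 [-2.8 38.1]]
top blue,green [[ -2.1 127.5]
 [  0.3  28.2]]
side red,green [[-1.7 89. ]
 [-0.6 38.2]]
```

Blue and green are 99 mm apart and red and green 51 mm, which matches three 50 mm tins closed up. The press is steady at about 10.5 N, so I'm handing in.

```bash
python3 -c "
from plant import workorder
print(workorder.finish_job())"
```

```text
the job is handed in; nothing more can be done
None
```

The red and green tins now stand on the rack beside the blue one, and the arm is holding the end stop against the row. I pushed it until the tins closed up against the fixed end, then handed the job in at about 27 s; no verdict was reported.

**Last checks**
- **Press:** the wrist force on the stop held steady at 10 to 11 N over the last half second. I estimate 9 to 10 N of that reaches the tins, after about 1 N of slide friction. The force on the tins and on the fixed end was not measured directly.
- **Row:** tin centres measured about 99 mm apart from blue to green, and about 51 mm from red to green. That fits three 50 mm tins standing tight, and the pictures show them upright and in line, within about 4 mm of the centre line.
- **Closed up:** the stop stopped moving as the force rose, at roughly 0.105 m of travel judging by the arm's position.
- **Bystanders:** the dish, spoon, canister and pan look unmoved in the last side picture.

**Disagreements:** the cameras differed by 2 to 5 mm on absolute positions, so I relied on spacings. The arm hid the joint between red and green in the last top view. A steady side force of about 2 N also remained on the wrist.

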